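# Load the butter chiller and set its dial

### The job

Load the butter chiller for breakfast: turn its dial to off (the red ring), then swing its retaining bar all the way back and press every lidded tub on the shelf fully down into a recess of its own. With all the tubs home, swing the bar forward until it rests in its catches, and only then set the dial to the two-dot mark. Leave everything else on the shelf where it is.

Things in the scene. Friction and masses are not known exactly. Their poses are not given: they have to be found in the camera images.
- chiller: White plastic butter chiller (fixed), 230 x 330 x 60 mm (x, y, z); origin: centre of its underside; front to its -x; flat deck at z = 60 mm. Three recesses at x = 35, y = 94, 0, -94 mm, each 90 (x) by 60 (y) mm, 24 mm deep, 2 mm chamfer. Blue catch posts at x = 35, y = +-150 mm (top z = 111), grey hinge posts at x = 95, y = +-158 mm (top z = 114).
- dial_grip (a point): Point on the dial's upright axis at the height to grip, 28 mm above the deck. The dial is a selector knob at the front right of the deck: a grey disc 54 mm across, 6 mm thick, with a black bar grip 52 mm long and 15 mm wide, top 36 mm above the deck; a white line marks the pointer end.
- dial_pointer (a point): Pointer end of the dial's bar grip, 26 mm from the axis, at its top: the direction from the axis to here is the pointing direction.
- dial (a joint): Dial angle, rad, growing clockwise seen from above. Detents at 0 (off, red ring), 0.6 (one dot), 1.2 (two dots), 1.8 (three dots); stops just outside 0 and 1.8. The pointer looks 0.9 rad minus this value to the left (counter-clockwise from above) of the chiller's +x. A detent resists with at most about 0.1 N m.
- mark_off (a point): Red ring printed on the deck, 37 mm from the dial's axis: off.
- mark_1 (a point): One black dot on the deck; point 37 mm from the dial's axis.
- mark_2 (a point): Two black dots in a row pointing away from the dial, on the deck; point 37 mm from the dial's axis: the setting wanted at the end.
- mark_3 (a point): Three black dots in a row pointing away from the dial, on the deck; point 37 mm from the dial's axis.
- bar (a joint): Retaining bar, angle in rad: 0 lying level over the recesses in its catches, growing as it swings up and back; 2.0 is fully back, where it leans past the upright and stays by its weight. It falls shut if let go well forward of upright (below about 1.5).
- bar_grip (a point): Centre of the bar's blue grip barrel, 24 mm diameter, 26 mm long along the hinge line (the chiller's y): squeeze its two flat ends. It is 140 mm from the hinge. The bar is a hoop of 10 mm steel rod, 300 mm wide, its cross rod 60 mm from the hinge, with a stalk from the middle of the cross rod to the barrel.
- bar_hinge (a point): Middle of the bar's hinge line, which runs along the chiller's y axis, 46 mm above the deck at the back of the chiller. Closed, the rod's underside is 41 mm above the deck, 7 mm over the lids of tubs that are fully home.
- recess_0 (a point): Centre of the floor of the left recess (24 mm below the deck), axes as the chiller's.
- recess_1 (a point): Centre of the floor of the middle recess (24 mm below the deck), axes as the chiller's.
- recess_2 (a point): Centre of the floor of the right recess (24 mm below the deck), axes as the chiller's.
- tub_a: Closed plastic tub with yellow lid (may be absent), 58 mm high: white body 86 x 56 mm (x, y), 46 mm high, under a lid 92 x 62 mm, 14 mm thick. Origin: centre of its underside; about 0.18 kg. Fully home in a recess it stands 34 mm above the deck.
- tub_b: Closed plastic tub with green lid (may be absent), 58 mm high: white body 86 x 56 mm (x, y), 46 mm high, under a lid 92 x 62 mm, 14 mm thick. Origin: centre of its underside; about 0.18 kg. Fully home in a recess it stands 34 mm above the deck.
- tub_c: Closed plastic tub with orange lid (may be absent), 58 mm high: white body 86 x 56 mm (x, y), 46 mm high, under a lid 92 x 62 mm, 14 mm thick. Origin: centre of its underside; about 0.18 kg. Fully home in a recess it stands 34 mm above the deck.
- mug: Blue mug, 82 mm wide, 95 mm high, loose. Origin: centre of its underside. To be left alone.
- pot_lid: Aluminium pot lid with black knob, 170 mm wide, 43 mm high, loose. Origin: centre of its underside. To be left alone.
- teaspoon: Steel teaspoon, 140 mm long along x, loose. Origin: centre of its underside. To be left alone.
- jam_jar: Jam jar, 64 mm wide, 85 mm high, loose. Origin: centre of its underside. To be left alone.
- saucer: White saucer, 140 mm wide, 18 mm high, loose. Origin: centre of its underside. To be left alone.
- egg_cup: Blue egg cup, 48 mm wide, 55 mm high, loose. Origin: centre of its underside. To be left alone.
- salt: Salt shaker, 40 mm wide, 75 mm high, loose. Origin: centre of its underside. To be left alone.

How it is judged (in metres and radians):
On the way, in this order (a step that is already met when the one before it is completed fails the run):
1. the dial is turned to off (value of joint dial below 0.12 rad and value of joint bar below 0.06 rad), for 0.2 s.
2. with the dial off, the bar is swung fully back (value of joint dial below 0.12 rad and value of joint bar above 1.75 rad), for 0.2 s.
3. with the dial off and the bar back, every tub is fully down in a recess (all of step 2 and (distance between tub_a and recess_0 below 0.006 m or distance between tub_a and recess_1 below 0.006 m or distance between tub_a and recess_2 below 0.006 m) and angle between each of tub_a, tub_b, tub_c's own z axis and vertical below 0.06 rad and (distance between tub_b and recess_0 below 0.006 m or distance between tub_b and recess_1 below 0.006 m or distance between tub_b and recess_2 below 0.006 m) and (distance between tub_c and recess_0 below 0.006 m or distance between tub_c and recess_1 below 0.006 m or distance between tub_c and recess_2 below 0.006 m)), for 0.2 s.
4. with the dial still off, the bar rests in its catches over the tubs (all of step 1 and (distance between tub_a and recess_0 below 0.006 m or distance between tub_a and recess_1 below 0.006 m or distance between tub_a and recess_2 below 0.006 m) and angle between each of tub_a, tub_b, tub_c's own z axis and vertical below 0.06 rad and (distance between tub_b and recess_0 below 0.006 m or distance between tub_b and recess_1 below 0.006 m or distance between tub_b and recess_2 below 0.006 m) and (distance between tub_c and recess_0 below 0.006 m or distance between tub_c and recess_1 below 0.006 m or distance between tub_c and recess_2 below 0.006 m)), for 0.2 s.
5. the dial is set to the two-dot mark (value of joint dial between 1.08 and 1.32 rad and value of joint bar below 0.06 rad), for 0.2 s.
At the end, for the whole second after the job is handed in: Every tub that is there lies at rest in a recess (underside within 6 mm of the recess floor's centre, tilted under 0.06 rad), the bar is down in its catches (under 0.06 rad) and the dial stands at the two-dot mark (1.2 rad, give or take 0.12) (all of step 5 and (distance between tub_a and recess_0 below 0.006 m or distance between tub_a and recess_1 below 0.006 m or distance between tub_a and recess_2 below 0.006 m) and angle between each of tub_a, tub_b, tub_c's own z axis and vertical below 0.06 rad and (distance between tub_b and recess_0 below 0.006 m or distance between tub_b and recess_1 below 0.006 m or distance between tub_b and recess_2 below 0.006 m) and (distance between tub_c and recess_0 below 0.006 m or distance between tub_c and recess_1 below 0.006 m or distance between tub_c and recess_2 below 0.006 m) and velocity of joint bar below 0.05 rad/s and linear speed of each of tub_a, tub_b, tub_c below 0.02 m/s); the robot touches nothing.
It fails at once if a bystander is pushed more than 50 mm away or knocked over (distance of any of mug, pot_lid, teaspoon, jam_jar, saucer, egg_cup, salt from where it was at the start of the episode above 0.05 m or angle between any of mug, pot_lid, teaspoon, jam_jar, saucer, egg_cup, salt's own z axis and vertical above 0.6 rad).
Of tub_a, tub_b, tub_c only 2 to 3 are there at a start; the rules pass over those that are not, and their reading is None.
At some moment in a run one of tub_a, tub_b, tub_c may be knocked a few centimetres aside while the robot is not near it.
Once in a run the grip may slacken for a moment while it holds something.
It also fails if it takes over 210 s, if anything falls off the work surface, if the arm or the gripper's body presses on something with over 40 N, if the wrist force passes 120 N, or if a joint passes its speed limit or range.

### The arm

A 6-joint arm with a two-finger parallel gripper is mounted at the origin on the work surface. World frame = base frame: x ahead of the robot, y to its left, z up, the work surface at z = 0. Lengths are in m, angles in degrees, forces in N, time in s.
With the tool pointing down it reaches from about 0.325 to 0.875 m from the base axis. Payload 4.4 kg.
Tool frame: the origin (TCP) lies midway between the tips of the shut fingers; the grasp point (between the pads) lies 19 mm behind it (ctrl.grip_depth is the distance from the TCP to the grasp point, in m); z points along the fingers, y is the line along which they close (so a half turn about z gives the same grasp; the last joint's range is limited). The gripper opens to 85 mm and grips with 20 to 120 N. Pads are 22 mm wide; open, the fingers measure 114 mm over their backs; the gripper's body (76 mm by 85 mm) begins 54 mm behind the grasp point. The pads swing forward as they close: fully open they stand 13 mm farther back than shut.
Start: joints at [-79.842, 11.837, 88.321, -0, 79.842, -8.623], TCP at [0.185, -0.544, 0.231] pointing down, gripper open.
Joint ranges: [-156.59, 156.59], [-49.26, 127.26], [12.9, 141.05], [-63.56, 243.56], [4.71, 150.69], [-161.64, 161.64]. Speed limits (degrees/s): [159.86, 159.86, 180, 180, 180, 180].

### API

Orientations are given as a 3x3 rotation matrix whose columns are the frame's x, y, z axes.
In Python, from plant import ctrl gives the robot as it stands. The module is installed in compiled form; this text tells all that it offers.
- The arm moves only by the tool play_rows, never from a script. Its argument "increments" is a list of rows, each a list of 7 numbers: the shift along the tool's x, y, z in m, then the turn, a rotation vector about the tool's x, y, z in degrees, then the finger opening in m, from 0 to 0.0854. A call has 1 to 5 rows; each row shifts and turns the commanded pose from where the row before left it, along the tool's axes as they then stand; what a row does not reach is not made up. A row lasts 1/10 s, in which the tool goes at most 50 mm and 8.59 degrees, less where a joint would pass 70% of its speed; a pose out of reach is approached as far as the arm can. A call is refused whole if a number of a shift passes 0.05 or a number of a turn 8.59, either way. A call with a gripper value outside its range is refused whole. The fingers move at their own pace and stop on an object; "newtons" is the grip in N (left out, the last holds). Time passes only in rows, so rows that do not move let the fingers close. It gives the time, the measured TCP pose, the force, the opening and the grip force at its end, in the units of the state.
- ctrl.state(): the state, without advancing time (a new reading comes with each control period).
- ctrl.grab_frame(name): name is "scene" or "side" or "wrist"; returns a dict with "img" (420x560x3 uint8, red, green, blue), "fx", "fy", "cx", "cy" (pixels), "position" and "rotation" of the camera in the world; the wrist camera has in their place "tool_from_camera" (4x4, takes a point from camera to tool coordinates, whose origin is the TCP and whose axes are the flange's). Camera axes: x right, y down, z forward; pixel columns grow to the right and rows downward; lengths in m; the calibration is good to about 2 mm. A picture is of the moment at which its call begins: read the wrist's pose just before it. There is no depth.
- ctrl.job_done(): hands the job in; it is judged then, once.
The state is a dict: "t": time; "q": joint angles; "dq": joint speeds; "joint_efforts": joint torques, N m; "tcp_pos": TCP position; "eef_rot": TCP orientation; "force": force on the tool from outside, world axes, zero at the start; "torque": the same for the moment, N m; "opening": finger opening in m; "finger_force": force on a finger pad.
Only numpy, scipy, OpenCV 4.12 (cv2) and the standard library are available. Lean on these libraries where they do the work, as an engineer would, in place of code of your own. Each camera call takes 0.05 s, during which the arm holds its last target. There are 200 camera calls.

## Working session

There is one attempt and no reset: what is moved stays moved. The work goes in short steps, Python scripts to look and compute and a tool call to move; the robot and the scene stay as the last step left them, time stands still between calls to the robot, and variables do not carry over. Pictures are saved under pics/ and viewed, at most 14 in all, crops included, and the job is handed in when it is done.

Besides the shell and the picture viewer there is one more tool, called after "Call:" by a JSON object that holds its "method" and its "body", one argument or row to a line. play_rows: Moves the arm, as the interface text tells. Its arguments: {"type":"object","properties":{"increments":{"type":"array"},"newtons":{"type":"number"}},"required":["increments"]}

```bash
mkdir -p pics
python3 - <<'E'
from plant import ctrl
import cv2,pickle
s=ctrl.state(); print({k:s[k] for k in('t','tcp_pos','eef_rot','opening')}, ctrl.grip_depth)
for n in('scene','side','wrist'):
    f=ctrl.grab_frame(n); pickle.dump(f,open(f'pics/{n}0.pkl','wb'))
    cv2.imwrite(f'pics/{n}0.png',f['img'][...,::-1])
    print(n,{k:v for k,v in f.items() if k!='img'})
E
```

```text
{'t': 0.0, 'tcp_pos': array([ 0.18498701, -0.54360437,  0.23008845]), 'eef_rot': array([[ 9.46748619e-01,  3.21973428e-01, -4.04380094e-04],
       [ 3.21973474e-01, -9.46745833e-01,  2.32574879e-03],
       [ 3.65984142e-04, -2.33209912e-03, -9.99997214e-01]]), 'opening': 0.08574121899863121} 0.0187
scene {'fx': 418.2757000111698, 'fy': 418.2757000111698, 'cx': 276.4742870734748, 'cy': 214.89762780652373, 'position': array([ 1.49661605, -0.17562175,  0.99055273]), 'rotation': array([[ 0.17046884,  0.66366271, -0.72834895],
       [ 0.98518798, -0.10086005,  0.13867914],
       [ 0.01857486, -0.74120109, -0.67102601]])}
side {'fx': 387.8198027258001, 'fy': 387.8198027258001, 'cx': 284.9305896712034, 'cy': 213.06915805404148, 'position': array([0.11945994, 0.50734862, 0.90407147]), 'rotation': array([[-0.77444145, -0.51209067,  0.37148833],
       [-0.63262003,  0.6215626 , -0.46200848],
       [ 0.00568698, -0.59280947, -0.80532266]])}
wrist {'fx': 338.12673079523336, 'fy': 338.12673079523336, 'cx': 279.3474292501226, 'cy': 206.5416764120739, 'tool_from_camera': array([[ 6.57665550e-04, -9.50138480e-01, -3.11827576e-01,
         7.92058988e-02],
       [ 9.99999567e-01,  8.30096601e-04, -4.20236908e-04,
         4.36197713e-04],
       [ 6.58130268e-04, -3.11827165e-01,  9.50138614e-01,
        -1.42700674e-01],
       [ 0.00000000e+00,  0.00000000e+00,  0.00000000e+00,
         1.00000000e+00]])}
```

View pics/scene0.png

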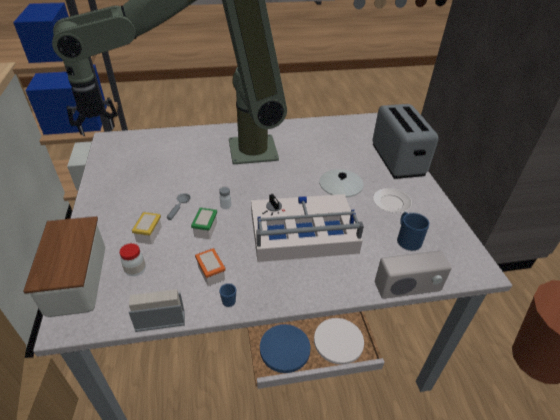

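View pics/side0.png

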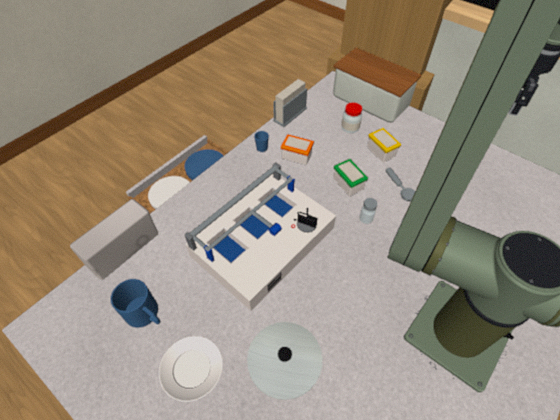

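```bash
cat > h.py <<'E'
import numpy as np,cv2,pickle
def ray(f,uv):
    d=np.array([(uv[0]-f['cx'])/f['fx'],(uv[1]-f['cy'])/f['fy'],1.]); return f['position'],f['rotation']@d
def onplane(f,uv,z):
    p,d=ray(f,uv); return p+d*(z-p[2])/d[2]
def tri(l):
    A=np.zeros((3,3));b=np.zeros(3)
    for f,uv in l:
        p,d=ray(f,uv);d=d/np.linalg.norm(d);M=np.eye(3)-np.outer(d,d);A+=M;b+=M@p
    x=np.linalg.solve(A,b); return x
def proj(f,p):
    c=f['rotation'].T@(np.asarray(p)-f['position']); return np.array([f['fx']*c[0]/c[2]+f['cx'],f['fy']*c[1]/c[2]+f['cy']])
def load(n): return pickle.load(open(f'pics/{n}.pkl','rb'))
def grab(n,save):
    from plant import ctrl
    s=ctrl.state(); f=ctrl.grab_frame(n)
    if n=='wrist':
        T=np.eye(4);T[:3,:3]=s['eef_rot'];T[:3,3]=s['tcp_pos'];T=T@f['tool_from_camera']
        f['position']=T[:3,3];f['rotation']=T[:3,:3]
    pickle.dump(f,open(f'pics/{save}.pkl','wb')); cv2.imwrite(f'pics/{save}.png',f['img'][...,::-1]); return f
HUE={'yellow':((20,150,120),(32,255,255)),'green':((50,150,50),(85,255,255)),'orange':((5,170,150),(16,255,255))}
def lids(f,z=0.058,amin=60):
    hsv=cv2.cvtColor(f['img'],cv2.COLOR_RGB2HSV); out={}
    for k,(a,b) in HUE.items():
        m=cv2.inRange(hsv,a,b); m=cv2.morphologyEx(m,cv2.MORPH_CLOSE,np.ones((3,3)))
        c,_=cv2.findContours(m,cv2.RETR_EXTERNAL,cv2.CHAIN_APPROX_NONE)
        c=[x for x in c if cv2.contourArea(x)>amin]
        if not c: continue
        c=max(c,key=cv2.contourArea); h=cv2.convexHull(c)[:,0]
        P=np.array([onplane(f,p,z)[:2] for p in h])*1000
        r=cv2.minAreaRect(P.astype(np.float32)); (cx,cy),(w,hh),a=r
        if w<hh: a+=90; w,hh=hh,w
        out[k]=(round(cx,1),round(cy,1),round(w,1),round(hh,1),round((a+90)%180-90,1),len(h))
    return out
E
python3 - <<'E'
from h import *
for n in('scene0','side0'):
    f=load(n); print(n,lids(f))
    i=f['img'][...,::-1]
a=load('scene0')['img'][180:265,235:375]; b=load('side0')['img'][155:310,180:345]
a=cv2.resize(a,(790,480),interpolation=cv2.INTER_CUBIC); b=cv2.resize(b,None,fx=3.8,fy=3.8,interpolation=cv2.INTER_CUBIC)
cv2.imwrite('pics/a.png',a[...,::-1]);cv2.imwrite('pics/b.png',b[...,::-1]);print(790/140,480/85)
E
```

```text
scene0 {'yellow': (458.7, -404.5, 87.0, 60.8, -20.6, 11), 'orange': (656.5, -213.1, 87.1, 56.8, 18.8, 12)}
side0 {'yellow': (450.4, -400.0, 94.5, 67.2, -19.2, 14), 'green': (456.5, -215.2, 90.9, 61.5, -19.1, 11), 'orange': (648.6, -207.4, 89.7, 66.3, 19.5, 13)}
5.642857142857143 5.647058823529412
```

View pics/a.png

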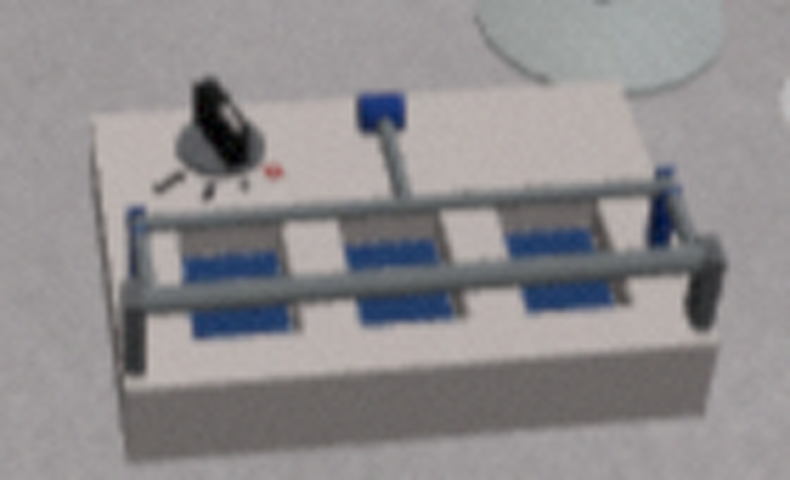

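View pics/b.png

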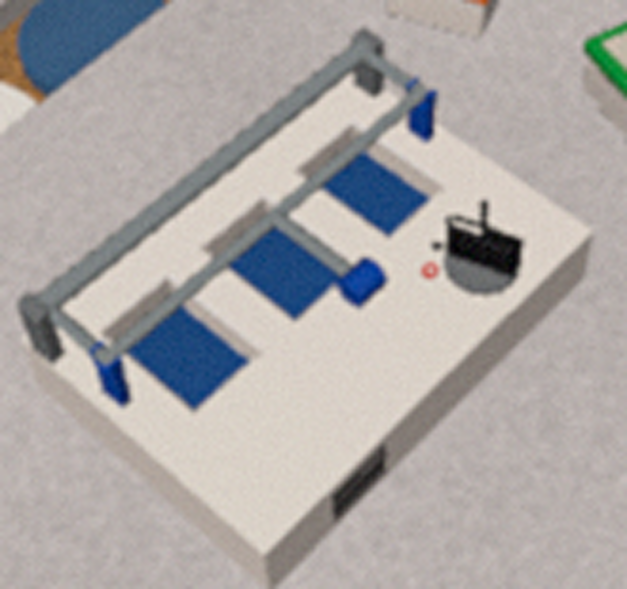

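Run:
```python
from h import *
S=load('scene0');D=load('side0')
s=lambda x,y:(235+x/5.643-.4,180+y/5.647-.4)
d=lambda x,y:(180+x/3.8-.4,155+y/3.8-.4)
pts={'FR':[(S,s(95,115)),(D,d(592,236))],'FL':[(S,s(622,84)),(D,d(268,553))],'BR':[(S,s(130,388))],'BL':[(S,s(718,345)),(D,d(33,347))],
'cR':[(S,s(137,210)),(D,d(415,82))],'cL':[(S,s(667,170)),(D,d(98,347))],'ring':[(S,s(275,172)),(D,d(430,270))]}
W={}
for k,l in pts.items():
    z=0.06 if k[0]!='c' else .111
    P=[onplane(f,u,z)[:2].round(4) for f,u in l]; W[k]=np.mean(P,0); print(k,P,tri(l).round(4) if len(l)>1 else '')
M={'FR':(-115,-165),'FL':(-115,165),'BR':(115,-165),'BL':(115,165),'cR':(35,-150),'cL':(35,150)}
A=np.array([M[k] for k in M])/1000.;B=np.array([W[k] for k in M])
a=A-A.mean(0);b=B-B.mean(0);U,_,V=np.linalg.svd(a.T@b);R=(U@V).T
t=B.mean(0)-R@A.mean(0);print('yaw',np.degrees(np.arctan2(R[1,0],R[0,0])),t);print((A@R.T+t-B).round(4))
print('ring in chiller',R.T@(W['ring']-t))
```

```text
FR [array([ 0.3981, -0.0556]), array([ 0.3965, -0.0537])] [ 0.3968 -0.0551  0.0586]
FL [array([0.4172, 0.273 ]), array([0.4126, 0.2685])] [0.4142 0.271  0.0589]
BR [array([ 0.6272, -0.0658])] 
BL [array([0.6448, 0.2597]), array([0.6327, 0.2594])] [0.6378 0.2601 0.0537]
cR [array([ 0.5423, -0.0495]), array([ 0.5563, -0.0512])] [ 0.5518 -0.0488  0.118 ]
cL [array([0.5542, 0.2514]), array([0.5702, 0.2485])] [0.5645 0.2493 0.1195]
ring [array([0.4662, 0.0436]), array([0.4668, 0.0419])] [0.4666 0.043  0.0608]
yaw -2.6198673223421367 [0.51995386 0.10210828]
[[ 0.0002 -0.0028]
 [-0.0023  0.0014]
 [ 0.0001 -0.0022]
 [ 0.0036  0.0021]
 [-0.0012  0.001 ]
 [-0.0004  0.0004]]
ring in chiller [-0.05068476 -0.06173958]
```

Call:
{"method": "play_rows", "body": {
  "increments": [
    [0,0,-0.02,0,0,7.13,0.085],
    [0,0,-0.02,0,0,7.13,0.085],
    [0,0,-0.02,0,0,7.13,0.085],
    [0.018,-0.0465,0,0,0,0,0.085],
    [0.018,-0.0465,0,0,0,0,0.085]
  ]
}}

```text
t: 0.65
tcp_pos: [0.2253, -0.453, 0.2915]
eef_rot: [[0.999, -0.048, 0.001], [-0.048, -0.999, -0.001], [0.001, 0.001, -1.0]]
force: [0.4, 0.8, 0.5]
opening: 0.0851
finger_force: 0.0
```

Call:
{"method": "play_rows", "body": {
  "increments": [
    [0.018,-0.0465,0,0,0,0,0.085],
    [0.018,-0.0465,0,0,0,0,0.085],
    [0.018,-0.0465,0,0,0,0,0.085],
    [0.018,-0.0465,0,0,0,0,0.085],
    [0.018,-0.0465,0,0,0,0,0.085]
  ]
}}

```text
t: 1.15
tcp_pos: [0.326, -0.223, 0.2911]
eef_rot: [[0.999, -0.046, 0.0], [-0.046, -0.999, -0.0], [0.0, 0.0, -1.0]]
force: [1.0, -0.6, -0.4]
opening: 0.0851
finger_force: 0.0
```

Call:
{"method": "play_rows", "body": {
  "increments": [
    [0.018,-0.0465,0,0,0,0,0.085],
    [0.018,-0.0465,0,0,0,0,0.085],
    [0.018,-0.0465,0,0,0,0,0.085],
    [0.018,-0.0465,0,0,0,0,0.085],
    [0.018,-0.0465,0,0,0,0,0.085]
  ]
}}

```text
t: 1.65
tcp_pos: [0.4265, 0.0053, 0.2913]
eef_rot: [[0.999, -0.045, 0.001], [-0.045, -0.999, -0.0], [0.001, 0.0, -1.0]]
force: [1.0, -1.3, 0.3]
opening: 0.0851
finger_force: 0.0
```

Call:
{"method": "play_rows", "body": {
  "increments": [
    [0.018,-0.0465,0,0,0,0,0.085],
    [0,0,0,0,0,0,0.085],
    [0,0,0,0,0,0,0.085]
  ]
}}

```text
t: 1.95
tcp_pos: [0.4461, 0.0498, 0.2908]
eef_rot: [[0.999, -0.042, -0.001], [-0.042, -0.999, -0.0], [-0.001, 0.001, -1.0]]
force: [-0.1, -0.5, 0.3]
opening: 0.085
finger_force: 0.0
```

Run:
```python
from h import *
from plant import ctrl
s=ctrl.state(); print(s['tcp_pos'],s['eef_rot'].round(3),s['q'].round(1))
f=grab('wrist','w1'); print(lids(f))
```

```text
[0.44606454 0.04984732 0.29076898] [[ 0.999 -0.042 -0.001]
 [-0.042 -0.999 -0.   ]
 [-0.001  0.001 -1.   ]] [ -4.7  -6.4 100.4  -0.   86.2  87.7]
{'green': (459.9, -217.1, 90.7, 66.9, -20.3, 20)}
```

View pics/w1.png

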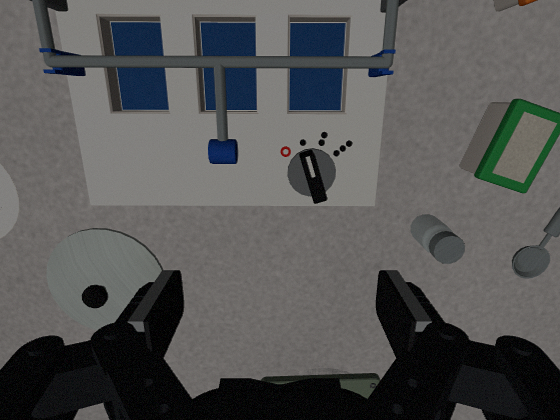

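Run:
```python
from h import *
f=load('w1');i=f['img'];hsv=cv2.cvtColor(i,cv2.COLOR_RGB2HSV)
# bar of dial
m=(i.max(2)<45).astype(np.uint8);m[:140]=0;m[210:]=0;m[:,:285]=0;m[:,340:]=0
n,l,st,c=cv2.connectedComponentsWithStats(m);k=1+st[1:,4].argmax()
P=np.argwhere(l==k)[:,::-1];print('bar area',len(P),st[k])
r=np.array([(c-75) for c in (0,)])
# ring
m=((i[...,0]>i[...,1].astype(int)+60)&(i[...,0]>120)).astype(np.uint8);m[:,:270]=0;m[:,300:]=0;m[170:]=0;m[:140]=0
u=np.argwhere(m)[:,::-1].mean(0);ring=onplane(f,u,.06);print('ring',u,ring.round(4))
# grip barrel
b=cv2.inRange(hsv,(105,150,40),(130,255,255));b[:140]=0;q=np.argwhere(b)[:,::-1];print('barrel',q.min(0),q.max(0),onplane(f,(q.min(0)+q.max(0))/2,.106).round(4))
for nme,u in {'FL':(90,205.5),'FR':(376,207)}.items(): print(nme,onplane(f,u,.06).round(4))
# recess edges
w=cv2.resize(i[0:215,270:400],None,fx=4.5,fy=2.7*1.0,interpolation=cv2.INTER_CUBIC)
w=cv2.resize(i[125:215,270:390],None,fx=6,fy=6,interpolation=cv2.INTER_CUBIC);cv2.imwrite('pics/w1c.png',w[...,::-1])
```

```text
bar area 691 [299 149  28  55 691]
ring [288. 151.] [0.4665 0.0388 0.06  ]
barrel [208 140] [235 163] [0.476 0.104 0.106]
FL [0.4128 0.2707 0.06  ]
FR [ 0.3973 -0.0613  0.06  ]
```

View pics/w1c.png

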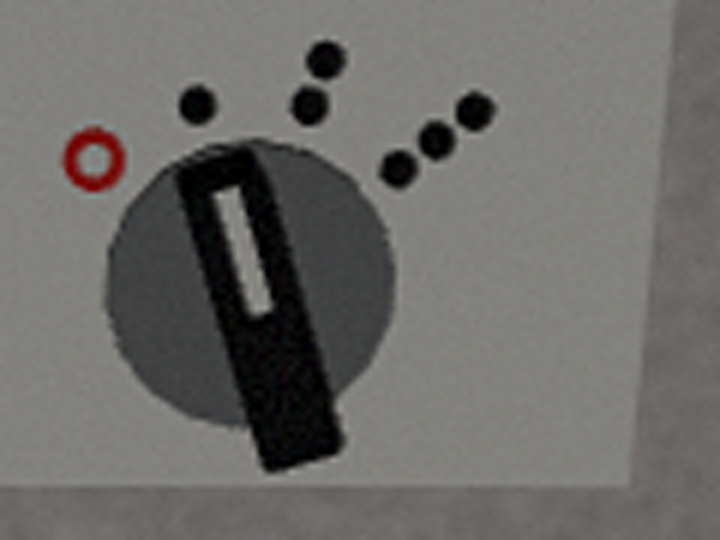

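Run:
```python
from h import *
f=load('w1');p=lambda x,y,z:onplane(f,(270+x/6-.4,125+y/6-.4),z)
D=p(250,284,.066);r=p(94,160,.06);top=p(218,172,.096);bot=p(303,455,.096)
print('disc',D,'ring',r,'mid top',(top+bot)/2, 'len',np.linalg.norm(top-bot))
d=top-bot;print('bar angle world deg',np.degrees(np.arctan2(d[1],d[0])))
for n,q in{'ring':r,'d1':p(198,106,.06),'d2':p(310,106,.06),'d3':p(399,170,.06)}.items():
    e=q-D;print(n,np.hypot(*e[:2]).round(4),np.degrees(np.arctan2(e[1],e[0])))
```

```text
disc [0.44329594 0.01394656 0.066     ] ring [0.466372   0.04181042 0.06      ] mid top [0.44426853 0.01467258 0.096     ] len 0.051844701566007394
bar angle world deg 15.61729953106592
ring 0.0362 50.369402450798034
d1 0.0332 14.92448226334996
d2 0.0334 -20.738668945929366
d3 0.0339 -56.13988451606515
```

Call:
{"method": "play_rows", "body": {
  "increments": [
    [0,0,0.01,0,0,-5.8,0.05],
    [0,0,0.02,0,0,-5.8,0.05],
    [0,0,0.02,0,0,-5.8,0.05],
    [-0.0057,0.0169,0.04,0,0,0,0.05],
    [-0.0057,0.0168,0.04,0,0,0,0.05]
  ]
}}

```text
t: 2.5
tcp_pos: [0.4442, 0.011, 0.1611]
eef_rot: [[0.967, 0.253, 0.003], [0.253, -0.967, -0.001], [0.003, 0.002, -1.0]]
force: [0.0, -0.0, -0.8]
opening: 0.0502
finger_force: 0.0
```

Call:
{"method": "play_rows", "body": {
  "increments": [
    [0,0,0.01,0,0,0,0.05],
    [0,0,0,0,0,0,0.05],
    [0,0,0,0,0,0,0.05]
  ]
}}

```text
t: 2.8
tcp_pos: [0.4451, 0.0127, 0.1528]
eef_rot: [[0.967, 0.254, 0.003], [0.254, -0.967, -0.0], [0.002, 0.001, -1.0]]
force: [0.7, -0.8, -0.3]
opening: 0.0501
finger_force: 0.0
```

Call:
{"method": "play_rows", "body": {
  "increments": [
    [-0.001,-0.002,0.03,0,0,0,0.05],
    [0,0,0.03,0,0,0,0.05],
    [0,0,0.02,0,0,0,0.05],
    [0,0,0,0,0,0,0.05],
    [0,0,0,0,0,0,0.012]
  ],
  "newtons": 30
}}

```text
t: 3.3
tcp_pos: [0.4443, 0.015, 0.0731]
eef_rot: [[0.967, 0.256, 0.003], [0.256, -0.967, -0.0], [0.003, 0.001, -1.0]]
force: [-0.4, -0.5, -0.6]
opening: 0.037
finger_force: 0.0
```

Call:
{"method": "play_rows", "body": {
  "increments": [
    [0,0,0,0,0,0,0.01],
    [0,0,0,0,0,0,0.01],
    [0,0,0,0,0,0,0.01],
    [0,0,0,0,0,0,0.01]
  ]
}}

```text
t: 3.7
tcp_pos: [0.4446, 0.0149, 0.0735]
eef_rot: [[0.967, 0.255, 0.005], [0.255, -0.967, -0.0], [0.004, 0.001, -1.0]]
force: [-0.6, 0.8, 6.9]
opening: 0.0147
finger_force: 31.8
```

Call:
{"method": "play_rows", "body": {
  "increments": [
    [0,0,0,0,0,-7,0.01],
    [0,0,0,0,0,-7,0.01],
    [0,0,0,0,0,-7,0.01],
    [0,0,0,0,0,-7,0.01],
    [0,0,0,0,0,-7,0.01]
  ]
}}

```text
t: 4.2
tcp_pos: [0.4441, 0.0158, 0.0735]
eef_rot: [[0.642, 0.767, 0.003], [0.767, -0.642, 0.002], [0.003, 0.002, -1.0]]
force: [-1.6, 3.7, 9.4]
opening: 0.0143
finger_force: 32.2
```

Call:
{"method": "play_rows", "body": {
  "increments": [
    [0,0,0,0,0,0,0.01],
    [0,0,0,0,0,0,0.01],
    [0,0,0,0,0,0,0.01]
  ]
}}

```text
t: 4.5
tcp_pos: [0.4441, 0.0158, 0.0735]
eef_rot: [[0.646, 0.763, 0.003], [0.763, -0.646, 0.001], [0.003, 0.002, -1.0]]
force: [-1.3, 4.8, 8.3]
opening: 0.0139
finger_force: 32.2
```

Call:
{"method": "play_rows", "body": {
  "increments": [
    [0,0,0,0,0,0,0.05],
    [0,0,0,0,0,0,0.05],
    [0,0,-0.03,0,0,0,0.05],
    [0,0,-0.04,0,0,0,0.05],
    [0,0,-0.03,0,0,7.47,0.05]
  ]
}}

```text
t: 5.0
tcp_pos: [0.4428, 0.0148, 0.1731]
eef_rot: [[0.742, 0.671, 0.001], [0.671, -0.742, -0.001], [0.001, 0.001, -1.0]]
force: [0.9, 0.8, -0.8]
opening: 0.0502
finger_force: 0.0
```

Call:
{"method": "play_rows", "body": {
  "increments": [
    [0,0,0,0,0,7.47,0.05],
    [0,0,0,0,0,7.47,0.05],
    [0,0,0,0,0,7.47,0.05],
    [0,0,0,0,0,7.47,0.05],
    [0,0,0,0,0,7.47,0.05]
  ]
}}

```text
t: 5.5
tcp_pos: [0.4423, 0.0148, 0.1712]
eef_rot: [[0.997, 0.081, -0.0], [0.081, -0.997, -0.0], [-0.0, 0.0, -1.0]]
force: [-0.1, -0.4, -0.6]
opening: 0.0496
finger_force: 0.0
```

Call:
{"method": "play_rows", "body": {
  "increments": [
    [0,0,0,0,0,7.47,0.05],
    [0.014,-0.045,0,0,0,0,0.05],
    [0.0135,-0.0445,0,0,0,0,0.05],
    [0,0,0,0,0,0,0.05],
    [0,0,0,0,0,0,0.05]
  ]
}}

```text
t: 6.0
tcp_pos: [0.4737, 0.1038, 0.171]
eef_rot: [[0.999, -0.041, -0.001], [-0.041, -0.999, -0.001], [-0.001, 0.001, -1.0]]
force: [-0.2, -0.1, 0.2]
opening: 0.0502
finger_force: 0.0
```

Run:
```python
from h import *
f=grab('wrist','w2')
```

```text
(no output)
```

View pics/w2.png

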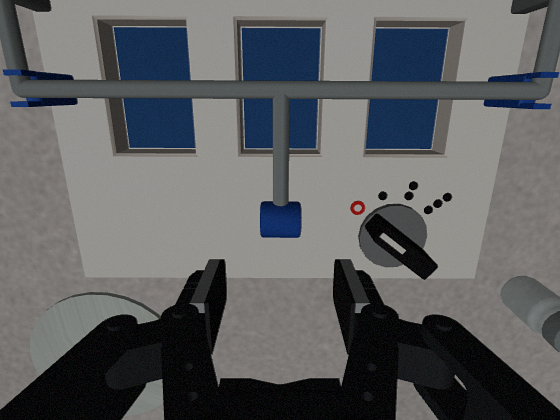

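```bash
cat >> h.py <<'E'
YAW=np.radians(-2.6);T0=np.array([.520,.102])
def ch(x,y): c,s=np.cos(YAW),np.sin(YAW); return T0+np.array([c*x-s*y,s*x+c*y])
E
python3 - <<'E'
from h import *
f=load('w2');print('barrel',onplane(f,(280.5,219),.112),ch(-.045,0))
hsv=cv2.cvtColor(f['img'],cv2.COLOR_RGB2HSV);m=cv2.inRange(hsv,(100,150,50),(120,255,255));m=cv2.morphologyEx(m,cv2.MORPH_CLOSE,np.ones((25,3)));m[190:]=0
n,l,st,c=cv2.connectedComponentsWithStats(m)
for k in range(1,n):
  if st[k,4]>3000:
    x,y,w,h,_=st[k];print(st[k])
for y in(.094,0,-.094):
    e=[proj(f,[*ch(.035+a*.045,y+b*.030),.036]).round(0) for a,b in((1,1),(1,-1),(-1,-1),(-1,1))]
    print(y,*e,'deck',*[proj(f,[*ch(.035+a*.047,y+b*.032),.06]).round(0) for a,b in((1,1),(1,-1),(-1,-1),(-1,1))])
print([proj(f,[*ch(-.115,b),.06]).round(0) for b in(.165,-.165)])
E
```

```text
barrel [0.47839527 0.10216622 0.112     ] [0.47504632 0.10404133]
[ 114   28   81  120 8114]
[ 242   28   78  120 7661]
[ 366   29   81  120 8038]
0.094 [110.  27.] [192.  28.] [200. 150.] [127. 150.] deck [90. 17.] [186.  18.] [196. 158.] [111. 157.]
0 [238.  28.] [320.  28.] [315. 151.] [242. 150.] deck [231.  18.] [327.  18.] [321. 158.] [236. 158.]
-0.094 [366.  29.] [447.  29.] [429. 151.] [356. 151.] deck [372.  19.] [467.  19.] [445. 159.] [360. 159.]
[array([ 83., 278.]), array([472., 280.])]
```

Call:
{"method": "play_rows", "body": {
  "increments": [
    [0.002,0.001,0.03,0,0,0,0.05],
    [0,0,0.03,0,0,0,0.05],
    [0,0,0.024,0,0,0,0.05],
    [0,0,0,0,0,0,0.05],
    [0,0,0,0,0,0,0.02]
  ],
  "newtons": 30
}}

```text
t: 6.55
tcp_pos: [0.4755, 0.1011, 0.0874]
eef_rot: [[0.999, -0.045, -0.001], [-0.045, -0.999, -0.0], [-0.001, 0.0, -1.0]]
force: [0.0, 0.9, 0.8]
opening: 0.0368
finger_force: 0.0
```

Call:
{"method": "play_rows", "body": {
  "increments": [
    [0,0,0,0,0,0,0.02],
    [0,0,0,0,0,0,0.02],
    [0,0,0,0,0,0,0.02]
  ]
}}

```text
t: 6.85
tcp_pos: [0.4767, 0.1031, 0.0887]
eef_rot: [[0.999, -0.044, 0.002], [-0.044, -0.999, 0.002], [0.002, -0.002, -1.0]]
force: [-1.0, 6.1, -2.1]
opening: 0.0253
finger_force: 33.5
```

```bash
sed -i 's/T0=np.array(.*)/T0=np.array([.521,.101])/' h.py
python3 - <<'E'
import numpy as np
p=None
for k in range(0,25):
    th=k*1.95/24; q=140*np.array([1-np.cos(th),np.sin(th)])
    if p is not None: print(k,round(th,2),(q-p).round(1))
    p=q
E
```

```text
1 0.08 [ 0.5 11.4]
2 0.16 [ 1.4 11.3]
3 0.24 [ 2.3 11.1]
4 0.33 [ 3.2 10.9]
5 0.41 [ 4.1 10.6]
6 0.49 [ 4.9 10.3]
7 0.57 [5.7 9.8]
8 0.65 [6.5 9.3]
9 0.73 [7.2 8.8]
10 0.81 [7.9 8.1]
11 0.89 [8.6 7.5]
12 0.97 [9.1 6.8]
13 1.06 [9.7 6. ]
14 1.14 [10.1  5.2]
15 1.22 [10.5  4.4]
16 1.3 [10.8  3.5]
17 1.38 [11.1  2.6]
18 1.46 [11.2  1.7]
19 1.54 [11.3  0.8]
20 1.62 [11.4 -0.2]
21 1.71 [11.3 -1.1]
22 1.79 [11.2 -2. ]
23 1.87 [11.  -2.9]
24 1.95 [10.7 -3.8]
```

Call:
{"method": "play_rows", "body": {
  "increments": [
    [0.0005,0,-0.0114,0,0,0,0.02],
    [0.0014,0,-0.0113,0,0,0,0.02],
    [0.0023,0,-0.0111,0,0,0,0.02],
    [0.0032,0,-0.0109,0,0,0,0.02],
    [0.0041,0,-0.0106,0,0,0,0.02]
  ]
}}

```text
t: 7.35
tcp_pos: [0.4879, 0.1026, 0.1437]
eef_rot: [[0.999, -0.044, 0.002], [-0.044, -0.999, 0.002], [0.002, -0.002, -1.0]]
force: [2.5, 5.3, -6.2]
opening: 0.0252
finger_force: 31.6
```

Call:
{"method": "play_rows", "body": {
  "increments": [
    [0.0049,0,-0.0103,0,0,0,0.02],
    [0.0057,0,-0.0098,0,0,0,0.02],
    [0.0065,0,-0.0093,0,0,0,0.02],
    [0.0072,0,-0.0088,0,0,0,0.02],
    [0.0079,0,-0.0081,0,0,0,0.02]
  ]
}}

```text
t: 7.85
tcp_pos: [0.519, 0.1012, 0.1893]
eef_rot: [[0.999, -0.043, -0.001], [-0.043, -0.999, 0.002], [-0.001, -0.002, -1.0]]
force: [1.5, 5.4, -5.5]
opening: 0.0255
finger_force: 30.4
```

Call:
{"method": "play_rows", "body": {
  "increments": [
    [0.0086,0,-0.0075,0,0,0,0.02],
    [0.0091,0,-0.0068,0,0,0,0.02],
    [0.0097,0,-0.006,0,0,0,0.02],
    [0.0101,0,-0.0052,0,0,0,0.02],
    [0.0105,0,-0.0044,0,0,0,0.02]
  ]
}}

```text
t: 8.35
tcp_pos: [0.5667, 0.099, 0.2195]
eef_rot: [[0.999, -0.043, -0.002], [-0.043, -0.999, 0.002], [-0.002, -0.002, -1.0]]
force: [-2.6, 4.3, -1.8]
opening: 0.0255
finger_force: 30.0
```

Call:
{"method": "play_rows", "body": {
  "increments": [
    [0.0108,0,-0.0035,0,0,0,0.02],
    [0.0111,0,-0.0026,0,0,0,0.02],
    [0.0112,0,-0.0017,0,0,0,0.02],
    [0.0113,0,-0.0008,0,0,0,0.02],
    [0.0114,0,0.0002,0,0,0,0.02]
  ]
}}

```text
t: 8.85
tcp_pos: [0.6238, 0.0965, 0.2288]
eef_rot: [[0.999, -0.043, 0.001], [-0.043, -0.999, 0.001], [0.001, -0.001, -1.0]]
force: [-3.0, 4.7, 2.8]
opening: 0.0254
finger_force: 31.4
```

Call:
{"method": "play_rows", "body": {
  "increments": [
    [0.0113,0,0.0011,0,0,0,0.02],
    [0.0112,0,0.002,0,0,0,0.02],
    [0.011,0,0.0029,0,0,0,0.02],
    [0.0107,0,0.0038,0,0,0,0.02],
    [0,0,0,0,0,0,0.02]
  ]
}}

```text
t: 9.35
tcp_pos: [0.6702, 0.0943, 0.2188]
eef_rot: [[0.999, -0.044, 0.005], [-0.044, -0.999, 0.001], [0.005, -0.002, -1.0]]
force: [1.1, 5.6, 4.3]
opening: 0.0254
finger_force: 32.7
```

Call:
{"method": "play_rows", "body": {
  "increments": [
    [0,0,0,0,0,0,0.06],
    [0,0,0,0,0,0,0.06],
    [0,0,-0.03,0,0,0,0.07],
    [0,0,-0.03,0,0,0,0.08],
    [0,0,0,0,0,0,0.08]
  ]
}}

```text
t: 9.85
tcp_pos: [0.6702, 0.0928, 0.2833]
eef_rot: [[0.999, -0.044, 0.011], [-0.044, -0.999, -0.001], [0.011, 0.001, -1.0]]
force: [0.2, -0.6, 1.1]
opening: 0.0802
finger_force: 0.0
```

Call:
{"method": "play_rows", "body": {
  "increments": [
    [-0.025,0.04,0,0,0,0,0.08],
    [-0.025,0.04,0,0,0,0,0.08],
    [-0.025,0.04,0,0,0,0,0.08],
    [-0.025,0.04,0,0,0,0,0.08],
    [-0.025,0.04,0,0,0,0,0.08]
  ]
}}

```text
t: 10.35
tcp_pos: [0.5319, -0.1025, 0.2765]
eef_rot: [[0.999, -0.044, -0.001], [-0.044, -0.999, -0.001], [-0.001, 0.001, -1.0]]
force: [1.1, -1.1, 0.6]
opening: 0.0797
finger_force: 0.0
```

Call:
{"method": "play_rows", "body": {
  "increments": [
    [-0.025,0.04,0,0,0,0,0.08],
    [-0.025,0.04,0,0,0,0,0.08],
    [-0.025,0.04,0,0,0,-8.55,0.08],
    [0,0,0,0,0,-8.55,0.08],
    [0,0,0,0,0,-8.55,0.08]
  ]
}}

```text
t: 10.85
tcp_pos: [0.4546, -0.2155, 0.2766]
eef_rot: [[0.924, 0.382, -0.001], [0.382, -0.924, -0.001], [-0.001, 0.0, -1.0]]
force: [-0.8, -0.6, 0.1]
opening: 0.0802
finger_force: 0.0
```

Call:
{"method": "play_rows", "body": {
  "increments": [
    [0,0,0.01,0,0,-8.55,0.08],
    [0,0,0.01,0,0,-8.55,0.08],
    [0,0,0.01,0,0,-8.55,0.08],
    [0,0,0.01,0,0,-8.55,0.08],
    [0,0,0.01,0,0,-8.55,0.08]
  ]
}}

```text
t: 11.35
tcp_pos: [0.4555, -0.214, 0.2262]
eef_rot: [[0.416, 0.909, -0.001], [0.909, -0.416, -0.001], [-0.001, -0.001, -1.0]]
force: [-0.3, -1.1, 0.4]
opening: 0.0798
finger_force: 0.0
```

Call:
{"method": "play_rows", "body": {
  "increments": [
    [0,0,0,0,0,-8.55,0.08],
    [0,0,0,0,0,-8.55,0.08],
    [0,0,0,0,0,-8.55,0.08],
    [0,0,0,0,0,-8.55,0.08],
    [0,0,0,0,0,-8.55,0.08]
  ]
}}

```text
t: 11.85
tcp_pos: [0.4555, -0.214, 0.2265]
eef_rot: [[-0.311, 0.95, -0.002], [0.95, 0.311, -0.001], [-0.0, -0.002, -1.0]]
force: [0.4, 0.4, 0.1]
opening: 0.0798
finger_force: 0.0
```

Call:
{"method": "play_rows", "body": {
  "increments": [
    [0,0,0,0,0,-8.55,0.08],
    [0,0,0,0,0,-8.55,0.08],
    [0,0,0,0,0,-8.55,0.08],
    [0,0,0,0,0,-8.55,0.08],
    [0,0,0,0,0,-8.55,0.08]
  ]
}}

```text
t: 12.35
tcp_pos: [0.4555, -0.214, 0.2265]
eef_rot: [[-0.874, 0.486, -0.002], [0.486, 0.874, -0.001], [0.001, -0.001, -1.0]]
force: [-0.1, 0.5, 0.7]
opening: 0.0797
finger_force: 0.0
```

Call:
{"method": "play_rows", "body": {
  "increments": [
    [0,0,0,0,0,-8.55,0.08],
    [0,0,0,0,0,0,0.08],
    [0,0,0,0,0,0,0.08],
    [0,0,0,0,0,0,0.08]
  ]
}}

```text
t: 12.75
tcp_pos: [0.456, -0.2137, 0.2271]
eef_rot: [[-0.934, 0.359, -0.001], [0.359, 0.934, -0.0], [0.0, -0.0, -1.0]]
force: [0.5, -0.4, 0.5]
opening: 0.0801
finger_force: 0.0
```

Run:
```python
from h import *
from plant import ctrl
s=ctrl.state(); print(s['tcp_pos'],s['eef_rot'].round(3),s['q'].round(1))
print('wrist',lids(grab('wrist','w3')));print('scene',lids(grab('scene','s3')));print('side',lids(grab('side','d3')))
```

```text
[ 0.45602577 -0.21371014  0.22709693] [[-0.934  0.359 -0.001]
 [ 0.359  0.934 -0.   ]
 [ 0.    -0.    -1.   ]] [ -35.     3.3   98.4   -0.    78.3 -103.9]
wrist {'yellow': (452.4, -405.3, 89.3, 59.4, -19.8, 15), 'green': (457.2, -220.9, 91.2, 60.1, -19.6, 16)}
scene {'yellow': (459.3, -404.8, 87.0, 60.7, -20.6, 12), 'orange': (657.2, -212.6, 86.7, 57.1, 18.1, 12)}
side {'yellow': (450.4, -400.0, 94.5, 67.2, -19.2, 14), 'green': (456.5, -215.1, 90.7, 61.5, -19.1, 11), 'orange': (648.4, -207.1, 89.7, 67.0, 19.5, 13)}
```

View pics/w3.png

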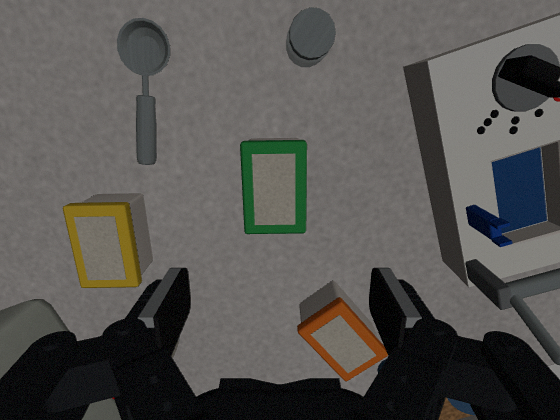

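View pics/s3.png

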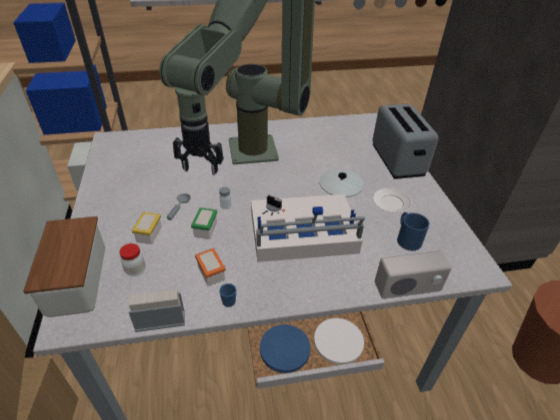

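Call:
{"method": "play_rows", "body": {
  "increments": [
    [-0.003,-0.0055,0.04,0,0,-1.4,0.08],
    [0,0,0.04,0,0,0,0.08],
    [0,0,0.04,0,0,0,0.08],
    [0,0,0.04,0,0,0,0.08],
    [0,0,0.02,0,0,0,0.08]
  ]
}}

```text
t: 13.4
tcp_pos: [0.4548, -0.2181, 0.0438]
eef_rot: [[-0.943, 0.334, -0.005], [0.334, 0.943, 0.003], [0.006, 0.002, -1.0]]
force: [-0.0, -0.1, 0.1]
opening: 0.0802
finger_force: 0.0
```

Call:
{"method": "play_rows", "body": {
  "increments": [
    [0,0,0.02,0,0,0,0.08],
    [0,0,0,0,0,0,0.08],
    [0,0,0,0,0,0,0.055],
    [0,0,0,0,0,0,0.055],
    [0,0,0,0,0,0,0.055]
  ],
  "newtons": 40
}}

```text
t: 13.9
tcp_pos: [0.458, -0.2204, 0.0286]
eef_rot: [[-0.943, 0.333, 0.002], [0.333, 0.943, -0.001], [-0.002, -0.001, -1.0]]
force: [-0.1, 0.5, -2.7]
opening: 0.0614
finger_force: 44.7
```

Call:
{"method": "play_rows", "body": {
  "increments": [
    [0,0,0,0,0,0,0.055],
    [0,0,0,0,0,0,0.055],
    [0,0,-0.02,0,0,0,0.055],
    [0,0,-0.03,0,0,0,0.055],
    [0,0,0,0,0,0,0.055]
  ]
}}

```text
t: 14.4
tcp_pos: [0.4601, -0.2218, 0.0811]
eef_rot: [[-0.943, 0.333, 0.007], [0.333, 0.943, -0.005], [-0.008, -0.002, -1.0]]
force: [0.4, -1.4, -1.1]
opening: 0.061
finger_force: 44.9
```

Run:
```python
from h import *
from plant import ctrl
f=grab('wrist','w4');s=ctrl.state();print(s['tcp_pos'],s['opening'],s['q'].round(1))
for z in(.105,.11): print(lids(f,z))
```

```text
[ 0.45879027 -0.22092468  0.07925269] 0.06155653268068146 [ -35.5   14.3  105.3   -0.    60.1 -106. ]
{'yellow': (433.4, -327.2, 53.3, 8.4, -19.4, 12), 'green': (459.3, -222.2, 91.7, 63.2, -19.9, 20)}
{'yellow': (431.3, -321.6, 51.0, 8.1, -19.4, 12), 'green': (456.0, -221.1, 87.8, 60.5, -19.9, 20)}
```

View pics/w4.png

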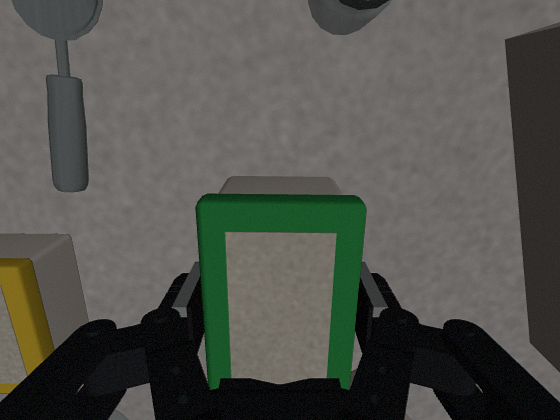

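```bash
cat >> h.py <<'E'
def held(f,s,col,ztop):
    """tub centre offset (tool x,y mm) from the lid's far edge, and lid yaw relative to tool"""
    hsv=cv2.cvtColor(f['img'],cv2.COLOR_RGB2HSV); m=cv2.inRange(hsv,*HUE[col]);n,l,st,c=cv2.connectedComponentsWithStats(m)
    m=(l==1+st[1:,4].argmax()); P=np.argwhere(m)[:,::-1]
    top=[];L=[];Rr=[]
    R=s['eef_rot'][:2,:2];o=s['tcp_pos'][:2]
    for x in range(P[:,0].min()+15,P[:,0].max()-14,5):
        top.append(R.T@(onplane(f,(x,P[P[:,0]==x][:,1].min()),ztop)[:2]-o)*1000)
    for y in range(P[:,1].min()+20,P[:,1].min()+90,5):
        r=P[P[:,1]==y][:,0]
        L.append(R.T@(onplane(f,(r.min(),y),ztop)[:2]-o)*1000);Rr.append(R.T@(onplane(f,(r.max(),y),ztop)[:2]-o)*1000)
    top,L,Rr=map(np.array,(top,L,Rr))
    print('far edge x',np.median(top[:,0]).round(1),'slope',np.degrees(np.polyfit(top[:,1],top[:,0],1)[0]).round(1),'y edges',np.median(L[:,1]).round(1),np.median(Rr[:,1]).round(1))
def goto(s,xy,ang,z):
    x=s['eef_rot'][:,0];a=np.degrees(np.arctan2(x[1],x[0]));d=(a-ang+180)%360-180
    e=np.array([*xy,z])-s['tcp_pos'];t=np.radians(ang)
    Rn=np.array([[np.cos(t),np.sin(t)],[np.sin(t),-np.cos(t)]])
    print('turn about tool z',d.round(1),'then shift tool xy',(Rn.T@e[:2]).round(4),'tool z',-e[2].round(4),'| shift in tool axes now',(s['eef_rot'].T@e).round(4))
E
python3 - <<'E'
from h import *
from plant import ctrl
f=load('w4');s=ctrl.state();held(f,s,'green',.1088)
for y in(.094,0,-.094):print(ch(.035,y))
goto(s,ch(.035,.094),177.4,.16)
E
```

```text
far edge x 45.6 slope 0.3 y edges -30.9 29.5
[0.56022809 0.19331553]
[0.55596397 0.0994123 ]
[0.55169985 0.00550906]
turn about tool z -16.9 then shift tool xy [-0.0825  0.4184] tool z -0.0807 | shift in tool axes now [ 0.042   0.4242 -0.0816]
```

Call:
{"method": "play_rows", "body": {
  "increments": [
    [0,0,-0.04,0,0,0,0.055],
    [0,0,-0.03,0,0,-8.45,0.055],
    [0,0,-0.02,0,0,-8.45,0.055],
    [-0.009,0.046,0,0,0,0,0.055],
    [-0.009,0.046,0,0,0,0,0.055]
  ]
}}

```text
t: 14.95
tcp_pos: [0.4792, -0.1286, 0.1669]
eef_rot: [[-0.999, 0.049, 0.0], [0.049, 0.999, 0.0], [-0.0, 0.0, -1.0]]
force: [0.8, -0.1, -2.4]
opening: 0.061
finger_force: 45.6
```

Call:
{"method": "play_rows", "body": {
  "increments": [
    [-0.009,0.046,0,0,0,0,0.055],
    [-0.009,0.046,0,0,0,0,0.055],
    [-0.009,0.046,0,0,0,0,0.055],
    [-0.009,0.046,0,0,0,0,0.055],
    [-0.009,0.046,0,0,0,0,0.055]
  ]
}}

```text
t: 15.45
tcp_pos: [0.5335, 0.1009, 0.1653]
eef_rot: [[-0.999, 0.045, -0.003], [0.045, 0.999, -0.0], [0.003, -0.0, -1.0]]
force: [0.0, -0.5, -1.4]
opening: 0.0613
finger_force: 45.6
```

Call:
{"method": "play_rows", "body": {
  "increments": [
    [-0.009,0.046,0,0,0,0,0.055],
    [-0.009,0.046,0,0,0,0,0.055],
    [0,0,0,0,0,0,0.055],
    [0,0,0,0,0,0,0.055],
    [0,0,0,0,0,0,0.055]
  ]
}}

```text
t: 15.95
tcp_pos: [0.5556, 0.1892, 0.1657]
eef_rot: [[-0.999, 0.045, -0.003], [0.045, 0.999, -0.001], [0.003, -0.001, -1.0]]
force: [-0.8, -1.3, -2.9]
opening: 0.0612
finger_force: 45.7
```

Run:
```python
from h import *
from plant import ctrl
f=grab('wrist','w5');s=ctrl.state();print(s['tcp_pos'],s['opening'],s['q'].round(1))
held(f,s,'green',s['tcp_pos'][2]+.0295)
goto(s,ch(.035,.094),177.4,.12)
```

```text
[0.55585171 0.18885624 0.16615084] 0.06139584834697685 [ 10.3  16.8  90.2  -0.   73.1 -77. ]
far edge x 47.0 slope -0.1 y edges -29.6 29.9
turn about tool z -0.1 then shift tool xy [-0.0042  0.0047] tool z 0.0462 | shift in tool axes now [-0.0043  0.0047  0.0461]
```

View pics/w5.png

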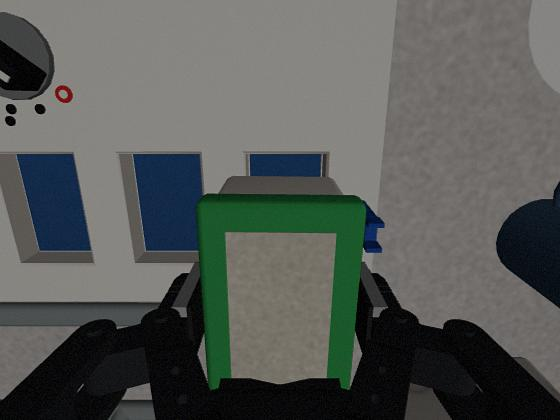

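Run:
```python
from h import *
f=load('w5');c,s=np.cos(YAW),np.sin(YAW);R=np.array([[c,-s],[s,c]])
for n,u in{'r0 L':(246,152),'r0 R':(329,152),'r1 L':(118,152.5),'r1 R':(203,152.5),'r2 R':(76,153),'r1 back R':(204,263),'r1 bL':(136,263),'r2 bL':(22,263),'r2 bR':(94,263),'ring':(64,94)}.items():
    print(n,(R.T@(onplane(f,u,.06)[:2]-T0)).round(4))
g=cv2.cvtColor(f['img'],cv2.COLOR_RGB2GRAY);print(g[165,110:215:1].tolist());print(g[145:160,160].tolist(),g[245:275,165].tolist())
```

```text
r0 L [-0.0111  0.0645]
r0 R [-0.0111  0.1255]
r1 L [-0.0107 -0.0296]
r1 R [-0.0107  0.0329]
r2 R [-0.0103 -0.0606]
r1 back R [0.0796 0.0275]
r1 bL [ 0.0796 -0.0281]
r2 bL [ 0.0797 -0.1214]
r2 bR [ 0.0797 -0.0625]
ring [-0.0515 -0.0613]
[132, 135, 132, 133, 133, 134, 134, 134, 130, 125, 104, 87, 91, 89, 89, 88, 89, 89, 88, 90, 91, 86, 92, 113, 83, 35, 40, 37, 39, 35, 35, 38, 37, 35, 35, 40, 39, 41, 40, 41, 38, 36, 43, 43, 36, 37, 42, 37, 42, 36, 40, 36, 43, 37, 38, 39, 37, 39, 39, 36, 40, 40, 43, 37, 41, 36, 41, 39, 40, 35, 42, 34, 41, 38, 40, 44, 38, 39, 38, 39, 38, 37, 33, 40, 34, 37, 41, 33, 38, 40, 57, 94, 107, 137, 137, 133, 136, 134, 133, 134, 135, 137, 134, 133, 134]
[134, 134, 134, 134, 133, 135, 113, 102, 109, 41, 33, 41, 41, 39, 41] [33, 40, 40, 38, 33, 63, 109, 75, 75, 75, 76, 76, 71, 74, 74, 76, 74, 68, 130, 125, 126, 133, 135, 135, 132, 134, 134, 136, 134, 132]
```

Call:
{"method": "play_rows", "body": {
  "increments": [
    [-0.004,0.005,0.02,0,0,0,0.055],
    [0,0,0.03,0,0,0,0.055],
    [0,0,0.014,0,0,0,0.055],
    [0,0,0,0,0,0,0.055],
    [0,0,0,0,0,0,0.055]
  ]
}}

```text
t: 16.5
tcp_pos: [0.5611, 0.1943, 0.1036]
eef_rot: [[-0.999, 0.046, -0.0], [0.046, 0.999, -0.0], [0.0, -0.0, -1.0]]
force: [0.4, 0.4, -1.6]
opening: 0.0612
finger_force: 45.6
```

Run:
```python
from h import *
from plant import ctrl
f=grab('wrist','w5');s=ctrl.state();print(s['tcp_pos'],s['opening'])
held(f,s,'green',s['tcp_pos'][2]+.0295)
goto(s,ch(.0345,.0945),177.4,.0645)
```

```text
[0.56188945 0.19460512 0.10462288] 0.0613648651898268
far edge x 48.1 slope 0.5 y edges -30.2 28.9
turn about tool z -0.0 then shift tool xy [ 0.0021 -0.0009] tool z 0.0401 | shift in tool axes now [ 0.0022 -0.0009  0.0401]
```

Call:
{"method": "play_rows", "body": {
  "increments": [
    [0.001,-0.0005,0.01,0,0,0,0.055],
    [0,0,0.01,0,0,0,0.055],
    [0,0,0.008,0,0,0,0.055],
    [0,0,0,0,0,0,0.055]
  ]
}}

```text
t: 16.95
tcp_pos: [0.5582, 0.1943, 0.0733]
eef_rot: [[-0.999, 0.045, -0.004], [0.045, 0.999, -0.001], [0.004, -0.001, -1.0]]
force: [-0.6, -0.5, -2.3]
opening: 0.0609
finger_force: 45.7
```

Call:
{"method": "play_rows", "body": {
  "increments": [
    [0,0,0.004,0,0,0,0.055],
    [0,0,0.004,0,0,0,0.055],
    [0,0,0.003,0,0,0,0.055],
    [0,0,0,0,0,0,0.055]
  ]
}}

```text
t: 17.35
tcp_pos: [0.5602, 0.1946, 0.0646]
eef_rot: [[-0.999, 0.045, 0.001], [0.045, 0.999, 0.0], [-0.001, 0.0, -1.0]]
force: [0.1, -0.1, -1.5]
opening: 0.0612
finger_force: 45.7
```

Call:
{"method": "play_rows", "body": {
  "increments": [
    [0,0,0.002,0,0,0,0.055],
    [0,0,0.002,0,0,0,0.055],
    [0,0,0,0,0,0,0.055]
  ]
}}

```text
t: 17.65
tcp_pos: [0.5602, 0.1946, 0.0644]
eef_rot: [[-0.999, 0.045, 0.0], [0.045, 0.999, -0.0], [-0.0, -0.0, -1.0]]
force: [-9.2, -2.0, 19.3]
opening: 0.0614
finger_force: 48.1
```

Call:
{"method": "play_rows", "body": {
  "increments": [
    [0,0,-0.002,0,0,0,0.067],
    [0,0,0,0,0,0,0.067],
    [0,0,-0.02,0,0,0,0.067],
    [0,0,-0.03,0,0,0,0.067],
    [0,0,-0.05,0,0,0,0.08]
  ]
}}

```text
t: 18.15
tcp_pos: [0.5569, 0.1939, 0.1591]
eef_rot: [[-0.999, 0.045, -0.009], [0.045, 0.999, -0.002], [0.009, -0.002, -1.0]]
force: [1.6, -0.1, -1.0]
opening: 0.0788
finger_force: 0.0
```

Call:
{"method": "play_rows", "body": {
  "increments": [
    [0,0,-0.05,0,0,0,0.08],
    [0,-0.045,0,0,0,0,0.08],
    [0,-0.045,0,0,0,0,0.08],
    [0,-0.045,0,0,0,0,0.08],
    [0,-0.045,0,0,0,0,0.08]
  ]
}}

```text
t: 18.65
tcp_pos: [0.5516, 0.0132, 0.2123]
eef_rot: [[-0.999, 0.044, 0.001], [0.044, 0.999, -0.0], [-0.001, -0.0, -1.0]]
force: [-0.0, -0.3, 0.6]
opening: 0.0799
finger_force: 0.0
```

Call:
{"method": "play_rows", "body": {
  "increments": [
    [0,-0.045,0,0,0,0,0.08],
    [-0.022,-0.045,0,0,0,0,0.08],
    [-0.03,-0.045,0,0,0,0,0.08],
    [-0.03,-0.045,0,0,0,0,0.08],
    [-0.028,-0.04,0,0,0,-7.2,0.08]
  ]
}}

```text
t: 19.15
tcp_pos: [0.6482, -0.2051, 0.2119]
eef_rot: [[-0.997, -0.083, 0.0], [-0.083, 0.997, 0.0], [-0.0, 0.0, -1.0]]
force: [0.3, 1.0, 0.4]
opening: 0.0801
finger_force: 0.0
```

Call:
{"method": "play_rows", "body": {
  "increments": [
    [0,0,0,0,0,-7.2,0.08],
    [0,0,0,0,0,-7.2,0.08],
    [0,0,0,0,0,0,0.08],
    [0,0,0,0,0,0,0.08]
  ]
}}

```text
t: 19.55
tcp_pos: [0.6474, -0.2029, 0.2119]
eef_rot: [[-0.946, -0.324, -0.001], [-0.324, 0.946, 0.0], [0.0, 0.0, -1.0]]
force: [0.3, 0.1, 0.4]
opening: 0.0799
finger_force: 0.0
```

Run:
```python
from h import *
from plant import ctrl
f=grab('wrist','w6');s=ctrl.state();print(s['tcp_pos'],s['q'].round(1))
L=lids(f);print(L); d=grab('side','d6');print(lids(d),'home z',lids(d,.094).get('green'),ch(.035,.094))
if 'orange' in L: goto(s,np.array(L['orange'][:2])/1000,180+L['orange'][4],.027)
```

```text
[ 0.64743643 -0.20266563  0.21213016] [ -24.7   25.1   73.4   -0.    81.5 -133.6]
{}
{'yellow': (450.5, -398.5, 94.8, 65.5, -20.4, 12), 'green': (577.2, 183.3, 94.9, 62.3, -3.5, 16), 'orange': (648.6, -207.4, 89.7, 66.3, 19.5, 13)} home z (557.7, 197.1, 90.8, 59.6, -3.5, 16) [0.56022809 0.19331553]
```

View pics/w6.png

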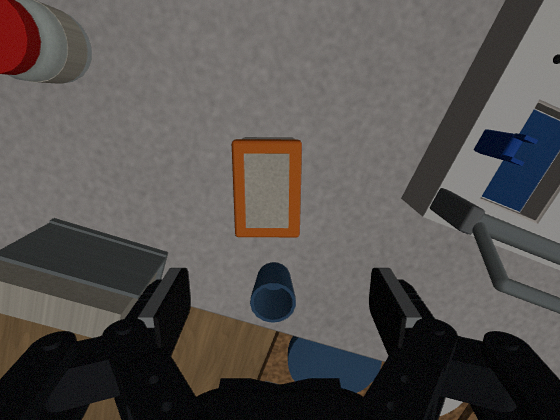

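```bash
sed -i "s/(5,170,150),(16/(3,150,70),(17/; s/(20,150,120)/(19,140,70)/" h.py
python3 - <<'E'
from h import *
from plant import ctrl
f=load('w6');s=ctrl.state()
L=lids(f);print(L)
if 'orange' in L: goto(s,np.array(L['orange'][:2])/1000,180+L['orange'][4],.027)
E
```

```text
{'orange': (651.6, -213.8, 91.2, 60.9, 18.6, 16)}
turn about tool z 0.3 then shift tool xy [-0.0003 -0.012 ] tool z 0.1853 | shift in tool axes now [-0.0003 -0.012   0.1853]
```

Call:
{"method": "play_rows", "body": {
  "increments": [
    [0,-0.012,0.03,0,0,0,0.08],
    [0,0,0.04,0,0,0,0.08],
    [0,0,0.04,0,0,0,0.08],
    [0,0,0.04,0,0,0,0.08],
    [0,0,0.02,0,0,0,0.08]
  ]
}}

```text
t: 20.15
tcp_pos: [0.6486, -0.2125, 0.0379]
eef_rot: [[-0.946, -0.325, -0.006], [-0.325, 0.946, 0.003], [0.005, 0.005, -1.0]]
force: [-0.0, 0.3, -0.5]
opening: 0.0799
finger_force: 0.0
```

Call:
{"method": "play_rows", "body": {
  "increments": [
    [0,0,0.014,0,0,0,0.08],
    [0,0,0,0,0,0,0.08],
    [0,0,0,0,0,0,0.055],
    [0,0,0,0,0,0,0.055],
    [0,0,0,0,0,0,0.055]
  ],
  "newtons": 40
}}

```text
t: 20.65
tcp_pos: [0.653, -0.215, 0.0307]
eef_rot: [[-0.945, -0.326, 0.004], [-0.326, 0.945, -0.002], [-0.003, -0.003, -1.0]]
force: [0.7, -0.7, 1.5]
opening: 0.0611
finger_force: 46.6
```

Call:
{"method": "play_rows", "body": {
  "increments": [
    [0,0,0,0,0,0,0.055],
    [0,0,0,0,0,0,0.055]
  ]
}}

```text
t: 20.85
tcp_pos: [0.6531, -0.215, 0.0307]
eef_rot: [[-0.945, -0.326, 0.004], [-0.326, 0.945, -0.002], [-0.003, -0.003, -1.0]]
force: [-0.0, -0.3, 5.6]
opening: 0.0615
finger_force: 47.1
```

Call:
{"method": "play_rows", "body": {
  "increments": [
    [0,0,-0.02,0,0,0,0.055],
    [0,0,-0.04,0,0,0,0.055],
    [0,0,-0.04,0,0,7.2,0.055],
    [0,0,-0.04,0,0,7.2,0.055],
    [0,0,0,0,0,7.2,0.055]
  ]
}}

```text
t: 21.35
tcp_pos: [0.6555, -0.2162, 0.1767]
eef_rot: [[-0.999, 0.05, 0.013], [0.05, 0.999, -0.006], [-0.013, -0.005, -1.0]]
force: [1.5, -0.1, -1.8]
opening: 0.0615
finger_force: 46.3
```

Call:
{"method": "play_rows", "body": {
  "increments": [
    [0.035,0,0,0,0,0,0.055],
    [0.035,0.02,0,0,0,0,0.055],
    [0.035,0.04,0,0,0,0,0.055],
    [0,0.04,0,0,0,0,0.055],
    [0,0.04,0,0,0,0,0.055]
  ]
}}

```text
t: 21.85
tcp_pos: [0.5524, -0.0709, 0.1673]
eef_rot: [[-0.999, 0.047, -0.002], [0.047, 0.999, 0.001], [0.003, 0.001, -1.0]]
force: [0.9, 0.2, -2.0]
opening: 0.061
finger_force: 46.1
```

Call:
{"method": "play_rows", "body": {
  "increments": [
    [0,0.04,0,0,0,0,0.055],
    [0,0.04,0,0,0,0,0.055],
    [0,0.04,0,0,0,0,0.055],
    [0,0.04,0,0,0,0,0.055],
    [0,0,0,0,0,0,0.055]
  ]
}}

```text
t: 22.35
tcp_pos: [0.5608, 0.0925, 0.1677]
eef_rot: [[-0.999, 0.039, -0.002], [0.039, 0.999, 0.002], [0.002, 0.002, -1.0]]
force: [-0.3, -0.4, -2.1]
opening: 0.0613
finger_force: 46.2
```

Call:
{"method": "play_rows", "body": {
  "increments": [
    [0,0,0,0,0,0,0.055],
    [0,0,0,0,0,0,0.055]
  ]
}}

```text
t: 22.55
tcp_pos: [0.5615, 0.0869, 0.1679]
eef_rot: [[-0.999, 0.045, -0.001], [0.045, 0.999, -0.001], [0.001, -0.001, -1.0]]
force: [-0.3, 0.2, -2.2]
opening: 0.0614
finger_force: 46.2
```

Run:
```python
from h import *
from plant import ctrl
f=grab('wrist','w7');s=ctrl.state();print(s['tcp_pos'],s['opening'])
held(f,s,'orange',s['tcp_pos'][2]+.0275)
goto(s,ch(.0345,.0005),177.4,.1047)
```

```text
[0.56172671 0.08654198 0.16802057] 0.06089035175190689
far edge x 48.1 slope 0.4 y edges -30.0 29.7
turn about tool z -0.1 then shift tool xy [0.0068 0.0131] tool z 0.0633 | shift in tool axes now [0.0068 0.0131 0.0633]
```

Call:
{"method": "play_rows", "body": {
  "increments": [
    [0.0055,0.013,0.02,0,0,0,0.055],
    [0,0,0.03,0,0,0,0.055],
    [0,0,0.014,0,0,0,0.055],
    [0,0,0,0,0,0,0.055],
    [0,0,0,0,0,0,0.055]
  ]
}}

```text
t: 23.1
tcp_pos: [0.5576, 0.1001, 0.1047]
eef_rot: [[-0.999, 0.046, 0.0], [0.046, 0.999, -0.0], [-0.0, -0.0, -1.0]]
force: [0.4, 0.4, -1.5]
opening: 0.0611
finger_force: 46.1
```

Run:
```python
from h import *
from plant import ctrl
f=grab('wrist','w8');s=ctrl.state();print(s['tcp_pos'],s['opening'])
held(f,s,'orange',s['tcp_pos'][2]+.0275)
goto(s,ch(.0345,.0005),177.4,.0667)
```

```text
[0.55830738 0.10029388 0.10560454] 0.06136428945226042
far edge x 48.9 slope 0.3 y edges -30.4 28.9
turn about tool z -0.0 then shift tool xy [ 0.0028 -0.0005] tool z 0.0389 | shift in tool axes now [ 0.0029 -0.0005  0.0389]
```

Call:
{"method": "play_rows", "body": {
  "increments": [
    [0.001,0,0.01,0,0,0,0.055],
    [0,0,0.01,0,0,0,0.055],
    [0,0,0.007,0,0,0,0.055],
    [0,0,0,0,0,0,0.055]
  ]
}}

```text
t: 23.55
tcp_pos: [0.5527, 0.1011, 0.0785]
eef_rot: [[-0.999, 0.045, -0.008], [0.045, 0.999, -0.0], [0.008, -0.001, -1.0]]
force: [-13.7, -1.5, 15.1]
opening: 0.0611
finger_force: 53.4
```

Call:
{"method": "play_rows", "body": {
  "increments": [
    [0,0,0.004,0,0,0,0.055],
    [0,0,0.004,0,0,0,0.055],
    [0,0,0.003,0,0,0,0.055],
    [0,0,0,0,0,0,0.055]
  ]
}}

```text
t: 23.95
tcp_pos: [0.5515, 0.1013, 0.0725]
eef_rot: [[-0.999, 0.045, -0.012], [0.045, 0.999, -0.001], [0.012, -0.001, -1.0]]
force: [-29.8, -2.5, 45.9]
opening: 0.0614
finger_force: 60.4
```

Call:
{"method": "play_rows", "body": {
  "increments": [
    [0,0,0.002,0,0,0,0.055],
    [0,0,0.002,0,0,0,0.055],
    [0,0,0,0,0,0,0.055]
  ]
}}

```text
t: 24.25
tcp_pos: [0.5515, 0.1013, 0.0724]
eef_rot: [[-0.999, 0.045, -0.012], [0.045, 0.999, -0.001], [0.012, -0.001, -1.0]]
force: [-40.1, -2.9, 66.9]
opening: 0.0613
finger_force: 62.6
```

Call:
{"method": "play_rows", "body": {
  "increments": [
    [0,0,-0.006,0,0,0,0.055],
    [0,0,-0.02,0,0,0,0.055],
    [0,0,-0.02,0,0,0,0.055],
    [0,0,0,0,0,0,0.055],
    [0,0,0,0,0,0,0.055]
  ]
}}

```text
t: 24.75
tcp_pos: [0.5562, 0.101, 0.1083]
eef_rot: [[-0.999, 0.045, 0.001], [0.045, 0.999, 0.0], [-0.001, 0.0, -1.0]]
force: [-0.3, -0.2, -3.1]
opening: 0.0615
finger_force: 55.0
```

Run:
```python
from h import *
from plant import ctrl
f=grab('wrist','w9');s=ctrl.state();print(s['tcp_pos'],s['opening'],s['eef_rot'].round(3)[2])
held(f,s,'orange',s['tcp_pos'][2]+.0275)
goto(s,ch(.0345,.0005),177.4,.0667)
```

```text
[0.55538518 0.10092671 0.10728739] 0.061141218422841176 [ 0.002 -0.    -1.   ]
far edge x 50.5 slope 0.1 y edges -29.7 28.7
turn about tool z 0.0 then shift tool xy [-0.0001 -0.001 ] tool z 0.0406 | shift in tool axes now [-0.0002 -0.001   0.0406]
```

View pics/w9.png

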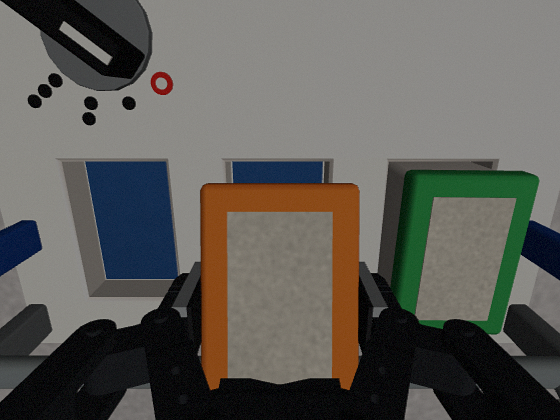

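Run:
```python
from h import *
f=load('w9');c,s=np.cos(YAW),np.sin(YAW);R=np.array([[c,-s],[s,c]]);I=lambda u,z:(R.T@(onplane(f,u,z)[:2]-T0)*1000).round(1)
for n,u in{'r0fL':(388,160),'r0fR':(498,160),'r1fL':(224,159.5),'r1fR':(333,159.5),'r2fL':(58,159),'r2fR':(168,159),'r2bL':(92,296),'ring':(161.5,83)}.items(): print(n,I(u,.06))
print('green',lids(f,.094)['green'],ch(.035,.094));print('green front edge',I((470,171),.094),'back',I((450,333),.094))
def width(n,col,rows):
    f=load(n);hsv=cv2.cvtColor(f['img'],cv2.COLOR_RGB2HSV);m=cv2.inRange(hsv,*HUE[col]);k,l,st,_=cv2.connectedComponentsWithStats(m);m=l==1+st[1:,4].argmax()
    y0=np.argwhere(m)[:,0].min();return y0,[int(np.ptp(np.flatnonzero(m[r]))) for r in rows]
rows=[195,205,220,235,250]+list(range(270,381,10))
for n,cc in(('w4','green'),('w5','green'),('w7','orange'),('w8','orange'),('w9','orange')):print(n,*width(n,cc,rows))
```

```text
r0fL [-10.7  62.8]
r0fR [-10.8 125.4]
r1fL [-10.9 -30.5]
r1fR [-11.   31.5]
r2fL [ -11.1 -124.7]
r2fR [-11.2 -62.3]
r2bL [  78.6 -120.8]
ring [-51.7 -61.6]
green (559.1, 193.4, 91.7, 60.7, -3.4, 25) [0.56022809 0.19331553]
green front edge [-11.7  91. ] back [80.1 96.1]
w4 194 [135, 167, 167, 164, 162, 159, 158, 156, 154, 152, 151, 149, 146, 145, 143, 141, 141]Traceback (most recent call last):
  File "<stdin>", line 9, in <module>
  File "<stdin>", line 7, in width
    return _methods._ptp(a, axis=axis, out=out, **kwargs)
           ~~~~~~~~~~~~~^^^^^^^^^^^^^^^^^^^^^^^^^^^^^^^^^
    umr_maximum(a, axis, None, out, keepdims),
    ~~~~~~~~~~~^^^^^^^^^^^^^^^^^^^^^^^^^^^^^^
ValueError: zero-size array to reduction operation maximum which has no identity
```

Run:
```python
from h import *
def prof(n,col):
    f=load(n);hsv=cv2.cvtColor(f['img'],cv2.COLOR_RGB2HSV);m=cv2.inRange(hsv,*HUE[col]);k,l,st,_=cv2.connectedComponentsWithStats(m);m=l==1+st[1:,4].argmax()
    y0=np.argwhere(m)[:,0].min();w=[];r0=[]
    for r in range(205,380,8):
        q=np.flatnonzero(m[r])
        if len(q):w.append(np.ptp(q)+1);r0.append(r)
    # rows/widths of a flat plate: width in px = k/depth, depth linear in row along plate -> 1/depth linear in row
    p=np.polyfit(r0,w,1);print(n,'top row',y0,'slope px/row',p[0].round(4),'w@200',np.polyval(p,200).round(1),'w@350',np.polyval(p,350).round(1))
for a in(('w4','green'),('w5','green'),('w7','orange'),('w8','orange'),('w9','orange')):prof(*a)
```

```text
w4 top row 194 slope px/row -0.1624 w@200 170.7 w@350 146.3
w5 top row 196 slope px/row -0.1629 w@200 170.9 w@350 146.4
w7 top row 193 slope px/row -0.1594 w@200 168.3 w@350 144.4
w8 top row 193 slope px/row -0.1622 w@200 168.5 w@350 144.2
w9 top row 183 slope px/row -0.0222 w@200 158.8 w@350 155.5
```

Call:
{"method": "play_rows", "body": {
  "increments": [
    [0,0,-0.03,0,0,0,0.055],
    [0,0,-0.04,0,0,0,0.055],
    [0.009,-0.0395,0,0,0,0,0.055],
    [0.009,-0.0395,0,0,0,0,0.055],
    [0.009,-0.0395,0,0,0,0,0.055]
  ]
}}

```text
t: 25.3
tcp_pos: [0.5225, -0.0169, 0.1768]
eef_rot: [[-0.999, 0.044, -0.003], [0.044, 0.999, 0.0], [0.003, 0.0, -1.0]]
force: [0.4, -0.6, -2.0]
opening: 0.0612
finger_force: 55.0
```

Call:
{"method": "play_rows", "body": {
  "increments": [
    [0.009,-0.0395,0,0,0,0,0.055],
    [0.009,-0.0395,0,0,0,0,0.055],
    [0.009,-0.0395,0,0,0,0,0.055],
    [0.009,-0.0395,0,0,0,0,0.055],
    [0.009,-0.0395,0,0,0,0,0.055]
  ]
}}

```text
t: 25.8
tcp_pos: [0.4684, -0.2124, 0.1764]
eef_rot: [[-0.999, 0.045, -0.003], [0.045, 0.999, 0.002], [0.003, 0.002, -1.0]]
force: [0.6, -0.1, -1.6]
opening: 0.061
finger_force: 55.0
```

Call:
{"method": "play_rows", "body": {
  "increments": [
    [0,0,0.03,0,0,0,0.055],
    [0,0,0.04,0,0,0,0.055],
    [0,0,0.03,0,0,0,0.055],
    [0,0,0.02,0,0,0,0.055],
    [0,0,0,0,0,0,0.055]
  ],
  "newtons": 20
}}

```text
t: 26.3
tcp_pos: [0.4657, -0.2089, 0.0532]
eef_rot: [[-0.999, 0.045, -0.01], [0.045, 0.999, 0.006], [0.01, 0.006, -1.0]]
force: [-0.1, -0.1, -1.7]
opening: 0.0611
finger_force: 54.8
```

Call:
{"method": "play_rows", "body": {
  "increments": [
    [0,0,0.006,0,0,0,0.055],
    [0,0,0.005,0,0,0,0.055],
    [0,0,0.004,0,0,0,0.055],
    [0,0,0.004,0,0,0,0.055],
    [0,0,0.002,0,0,0,0.055]
  ]
}}

```text
t: 26.8
tcp_pos: [0.4702, -0.2116, 0.0375]
eef_rot: [[-0.999, 0.045, 0.001], [0.045, 0.999, -0.0], [-0.001, -0.0, -1.0]]
force: [-0.9, 0.0, -2.1]
opening: 0.0609
finger_force: 54.9
```

Call:
{"method": "play_rows", "body": {
  "increments": [
    [0,0,0,0,0,0,0.068],
    [0,0,0,0,0,0,0.075],
    [0,0,0,0,0,0,0.08],
    [0,0,-0.04,0,0,0,0.08],
    [0,0,-0.04,0,0,0,0.08]
  ]
}}

```text
t: 27.3
tcp_pos: [0.4688, -0.2108, 0.1171]
eef_rot: [[-0.999, 0.045, -0.003], [0.045, 0.999, 0.002], [0.003, 0.002, -1.0]]
force: [1.0, -0.8, -0.4]
opening: 0.08
finger_force: 0.0
```

Call:
{"method": "play_rows", "body": {
  "increments": [
    [0,0,-0.04,0,0,0,0.08],
    [0,0,-0.04,0,0,0,0.08],
    [0,0,-0.02,0,0,0,0.08],
    [0,0,0,0,0,0,0.08],
    [0,0,0,0,0,0,0.08]
  ]
}}

```text
t: 27.8
tcp_pos: [0.47, -0.2115, 0.2176]
eef_rot: [[-0.999, 0.045, 0.001], [0.045, 0.999, -0.001], [-0.001, -0.0, -1.0]]
force: [0.5, 0.8, -0.1]
opening: 0.0803
finger_force: 0.0
```

Run:
```python
from h import *
from plant import ctrl
f=grab('wrist','w10');s=ctrl.state();print(s['tcp_pos'],s['q'].round(1))
L=lids(f);print(L); d=grab('side','d10');print(lids(d))
if 'orange' in L: goto(s,np.array(L['orange'][:2])/1000,180+L['orange'][4],.028)
```

```text
[ 0.46922434 -0.21104092  0.21624511] [ -33.9    5.3   97.6   -0.    77.2 -121.3]
{'yellow': (452.1, -403.3, 93.4, 65.0, -19.8, 27), 'orange': (481.2, -212.4, 91.6, 60.9, -2.5, 15)}
{'yellow': (450.4, -400.0, 94.5, 67.2, -19.2, 15), 'green': (577.2, 183.4, 94.8, 62.3, -3.4, 16), 'orange': (1308.0, -242.2, 1324.3, 70.9, -89.9, 11)}
turn about tool z -0.1 then shift tool xy [-0.012  -0.0008] tool z 0.1882 | shift in tool axes now [-0.0123 -0.001   0.1882]
```

Call:
{"method": "play_rows", "body": {
  "increments": [
    [-0.012,-0.001,0.03,0,0,0,0.08],
    [0,0,0.04,0,0,0,0.08],
    [0,0,0.04,0,0,0,0.08],
    [0,0,0.04,0,0,0,0.08],
    [0,0,0.02,0,0,0,0.08]
  ]
}}

```text
t: 28.4
tcp_pos: [0.4776, -0.2103, 0.0415]
eef_rot: [[-0.999, 0.045, -0.009], [0.045, 0.999, 0.006], [0.009, 0.005, -1.0]]
force: [-0.4, -0.6, -0.3]
opening: 0.0803
finger_force: 0.0
```

Call:
{"method": "play_rows", "body": {
  "increments": [
    [0,0,0.018,0,0,0,0.08],
    [0,0,0,0,0,0,0.08],
    [0,0,0,0,0,0,0.055],
    [0,0,0,0,0,0,0.055],
    [0,0,0,0,0,0,0.055]
  ],
  "newtons": 60
}}

```text
t: 28.9
tcp_pos: [0.4825, -0.2134, 0.0303]
eef_rot: [[-0.999, 0.045, 0.002], [0.045, 0.999, -0.001], [-0.002, -0.001, -1.0]]
force: [-0.4, -0.3, -1.9]
opening: 0.0611
finger_force: 66.3
```

Call:
{"method": "play_rows", "body": {
  "increments": [
    [0,0,0,0,0,0,0.055],
    [0,0,0,0,0,0,0.055]
  ]
}}

```text
t: 29.1
tcp_pos: [0.482, -0.2131, 0.0297]
eef_rot: [[-0.999, 0.045, 0.0], [0.045, 0.999, -0.0], [-0.0, -0.0, -1.0]]
force: [0.1, -0.4, -1.5]
opening: 0.061
finger_force: 66.3
```

Call:
{"method": "play_rows", "body": {
  "increments": [
    [0,0,-0.02,0,0,0,0.055],
    [0,0,-0.04,0,0,0,0.055],
    [0,0,-0.04,0,0,0,0.055],
    [0,0,-0.04,0,0,0,0.055],
    [0,0,0,0,0,0,0.055]
  ]
}}

```text
t: 29.6
tcp_pos: [0.4862, -0.2157, 0.1767]
eef_rot: [[-0.999, 0.045, 0.012], [0.045, 0.999, -0.008], [-0.013, -0.007, -1.0]]
force: [0.7, -0.5, -1.8]
opening: 0.061
finger_force: 66.6
```

Call:
{"method": "play_rows", "body": {
  "increments": [
    [-0.0075,0.0395,0,0,0,0,0.055],
    [-0.0075,0.0395,0,0,0,0,0.055],
    [-0.0075,0.0395,0,0,0,0,0.055],
    [-0.0075,0.0395,0,0,0,0,0.055],
    [-0.0075,0.0395,0,0,0,0,0.055]
  ]
}}

```text
t: 30.1
tcp_pos: [0.5274, -0.0157, 0.1682]
eef_rot: [[-0.999, 0.045, -0.002], [0.045, 0.999, 0.0], [0.002, 0.0, -1.0]]
force: [1.0, -0.1, -1.8]
opening: 0.0608
finger_force: 66.6
```

Call:
{"method": "play_rows", "body": {
  "increments": [
    [-0.0075,0.0395,0,0,0,0,0.055],
    [-0.0075,0.0395,0,0,0,0,0.055],
    [-0.0075,0.0395,0,0,0,0,0.055],
    [0,0,0,0,0,0,0.055],
    [0,0,0,0,0,0,0.055]
  ]
}}

```text
t: 30.6
tcp_pos: [0.5551, 0.1007, 0.168]
eef_rot: [[-0.999, 0.043, -0.002], [0.043, 0.999, -0.001], [0.002, -0.001, -1.0]]
force: [0.0, -0.4, -1.9]
opening: 0.0611
finger_force: 66.8
```

```bash
cat >> h.py <<'E'
def prof(f,col):
    hsv=cv2.cvtColor(f['img'],cv2.COLOR_RGB2HSV);m=cv2.inRange(hsv,*HUE[col]);k,l,st,_=cv2.connectedComponentsWithStats(m);m=l==1+st[1:,4].argmax()
    y0=np.argwhere(m)[:,0].min();w=[];r0=[]
    for r in range(205,380,8):
        q=np.flatnonzero(m[r])
        if len(q):w.append(np.ptp(q)+1);r0.append(r)
    p=np.polyfit(r0,w,1);print('top row',y0,'slope',p[0].round(4),'(flat -0.162) w@200',np.polyval(p,200).round(1))
E
python3 - <<'E'
from h import *
from plant import ctrl
f=grab('wrist','w11');s=ctrl.state();print(s['tcp_pos'],s['opening'])
held(f,s,'orange',s['tcp_pos'][2]+.0285);prof(f,'orange')
goto(s,ch(.0345,.0005),177.4,.105)
E
```

```text
[0.55507706 0.0997543  0.16819576] 0.06077805714195886
far edge x 47.5 slope 0.4 y edges -29.5 30.4
top row 195 slope -0.1587 (flat -0.162) w@200 169.8
turn about tool z 0.1 then shift tool xy [-0.0004  0.0002] tool z 0.0632 | shift in tool axes now [-0.0005  0.0003  0.0632]
```

Call:
{"method": "play_rows", "body": {
  "increments": [
    [0,0,0.02,0,0,0,0.055],
    [0,0,0.03,0,0,0,0.055],
    [0,0,0.014,0,0,0,0.055],
    [0,0,0,0,0,0,0.055],
    [0,0,0,0,0,0,0.055]
  ]
}}

```text
t: 31.15
tcp_pos: [0.5562, 0.0992, 0.1056]
eef_rot: [[-0.999, 0.046, -0.0], [0.046, 0.999, -0.0], [0.0, -0.0, -1.0]]
force: [-0.5, 0.3, -2.5]
opening: 0.0609
finger_force: 66.7
```

Run:
```python
from h import *
from plant import ctrl
f=grab('wrist','w12');s=ctrl.state();print(s['tcp_pos'],s['opening'])
held(f,s,'orange',s['tcp_pos'][2]+.0285);prof(f,'orange')
goto(s,ch(.0345,.0005),177.4,.0655)
```

```text
[0.55705089 0.09941002 0.10653669] 0.060718921391424485
far edge x 48.6 slope 0.2 y edges -30.5 28.8
top row 195 slope -0.1597 (flat -0.162) w@200 169.8
turn about tool z -0.0 then shift tool xy [0.0016 0.0005] tool z 0.041 | shift in tool axes now [0.0017 0.0004 0.041 ]
```

Call:
{"method": "play_rows", "body": {
  "increments": [
    [0.001,0,0.01,0,0,0,0.055],
    [0,0,0.01,0,0,0,0.055],
    [0,0,0.008,0,0,0,0.055],
    [0,0,0,0,0,0,0.055]
  ]
}}

```text
t: 31.6
tcp_pos: [0.5534, 0.1, 0.0755]
eef_rot: [[-0.999, 0.045, -0.004], [0.045, 0.999, -0.0], [0.004, -0.0, -1.0]]
force: [-0.2, -0.0, -2.4]
opening: 0.0609
finger_force: 66.8
```

Call:
{"method": "play_rows", "body": {
  "increments": [
    [0,0,0,0,0,0,0.055],
    [0,0,0,0,0,0,0.055]
  ]
}}

```text
t: 31.8
tcp_pos: [0.5554, 0.1001, 0.0776]
eef_rot: [[-0.999, 0.045, 0.001], [0.045, 0.999, -0.0], [-0.001, 0.0, -1.0]]
force: [-0.2, -1.0, -1.3]
opening: 0.0607
finger_force: 66.8
```

Free inside the recess; go on down .012 and seat.

Call:
{"method": "play_rows", "body": {
  "increments": [
    [0,0,0.004,0,0,0,0.055],
    [0,0,0.004,0,0,0,0.055],
    [0,0,0.003,0,0,0,0.055],
    [0,0,0.002,0,0,0,0.055],
    [0,0,0,0,0,0,0.055]
  ]
}}

```text
t: 32.3
tcp_pos: [0.555, 0.1, 0.0655]
eef_rot: [[-0.999, 0.045, -0.0], [0.045, 0.999, -0.0], [0.0, -0.0, -1.0]]
force: [-3.6, -1.5, 5.2]
opening: 0.0611
finger_force: 67.6
```

Call:
{"method": "play_rows", "body": {
  "increments": [
    [0,0,0.002,0,0,0,0.055],
    [0,0,0,0,0,0,0.055]
  ]
}}

```text
t: 32.5
tcp_pos: [0.5551, 0.1, 0.0654]
eef_rot: [[-0.999, 0.045, -0.001], [0.045, 0.999, -0.0], [0.001, -0.0, -1.0]]
force: [-9.2, -1.4, 16.4]
opening: 0.0609
finger_force: 68.9
```

Call:
{"method": "play_rows", "body": {
  "increments": [
    [0,0,-0.002,0,0,0,0.067],
    [0,0,0,0,0,0,0.067],
    [0,0,-0.02,0,0,0,0.067],
    [0,0,-0.03,0,0,0,0.067],
    [0,0,-0.05,0,0,0,0.08]
  ]
}}

```text
t: 33.0
tcp_pos: [0.552, 0.0999, 0.1614]
eef_rot: [[-0.999, 0.045, -0.009], [0.045, 0.999, -0.0], [0.009, -0.001, -1.0]]
force: [1.5, -0.4, -0.4]
opening: 0.0792
finger_force: 0.0
```

Call:
{"method": "play_rows", "body": {
  "increments": [
    [0,0,-0.05,0,0,0,0.08],
    [0.0074,-0.046,0,0,0,0,0.08],
    [0.0074,-0.046,0,0,0,0,0.08],
    [0.0074,-0.046,0,0,0,0,0.08],
    [0.0074,-0.046,0,0,0,0,0.08]
  ]
}}

```text
t: 33.5
tcp_pos: [0.5168, -0.0839, 0.2144]
eef_rot: [[-0.999, 0.044, 0.001], [0.044, 0.999, -0.0], [-0.001, -0.0, -1.0]]
force: [1.4, 0.0, 0.4]
opening: 0.0804
finger_force: 0.0
```

Call:
{"method": "play_rows", "body": {
  "increments": [
    [0.0074,-0.046,0,0,0,0,0.08],
    [0.0074,-0.046,0,0,0,0,0.08],
    [0.0074,-0.046,0,0,0,0,0.08],
    [0.0074,-0.046,0,0,0,0,0.08],
    [0.0074,-0.046,0,0,0,0,0.08]
  ]
}}

```text
t: 34.0
tcp_pos: [0.4693, -0.3124, 0.2142]
eef_rot: [[-0.999, 0.045, 0.0], [0.045, 0.999, -0.0], [-0.0, 0.0, -1.0]]
force: [0.9, 0.3, 0.2]
opening: 0.0797
finger_force: 0.0
```

Call:
{"method": "play_rows", "body": {
  "increments": [
    [0.0074,-0.046,0,0,0,0,0.08],
    [0.0074,-0.046,0,0,0,8.5,0.08],
    [0,0,0,0,0,8.5,0.08],
    [0,0,0,0,0,0,0.08],
    [0,0,0,0,0,0,0.08]
  ]
}}

```text
t: 34.5
tcp_pos: [0.4509, -0.4014, 0.2138]
eef_rot: [[-0.943, 0.332, -0.0], [0.332, 0.943, 0.001], [0.001, 0.001, -1.0]]
force: [0.8, 0.4, -0.3]
opening: 0.0799
finger_force: 0.0
```

Run:
```python
from h import *
from plant import ctrl
f=grab('wrist','w13');s=ctrl.state();print(s['tcp_pos'],s['q'].round(1))
L=lids(f);print(L); d=grab('side','d13');print('home z',{k:v for k,v in lids(d,.094).items() if k!='yellow'},[ch(.035,y).round(4) for y in(.094,0)])
if 'yellow' in L: goto(s,np.array(L['yellow'][:2])/1000,180+L['yellow'][4],.028)
```

```text
[ 0.45115345 -0.40097832  0.21403144] [ -49.8   16.1   85.2    0.    78.8 -120.5]
{'yellow': (451.7, -406.5, 91.1, 61.0, -19.6, 15), 'orange': (629.3, -685.3, 44.6, 31.7, 70.5, 9)}
home z {'green': (557.9, 197.2, 90.7, 59.8, -3.0, 16), 'orange': (1257.7, -210.3, 1268.0, 67.2, -89.9, 10)} [array([0.5602, 0.1933]), array([0.556 , 0.0994])]
turn about tool z 0.2 then shift tool xy [-0.0024 -0.005 ] tool z 0.186 | shift in tool axes now [-0.0024 -0.0051  0.186 ]
```

Call:
{"method": "play_rows", "body": {
  "increments": [
    [-0.0024,-0.005,0.03,0,0,0,0.08],
    [0,0,0.04,0,0,0,0.08],
    [0,0,0.04,0,0,0,0.08],
    [0,0,0.04,0,0,0,0.08],
    [0,0,0.02,0,0,0,0.08]
  ]
}}

```text
t: 35.1
tcp_pos: [0.4502, -0.4038, 0.0404]
eef_rot: [[-0.943, 0.332, -0.004], [0.332, 0.943, 0.005], [0.006, 0.003, -1.0]]
force: [-0.5, -0.2, -1.6]
opening: 0.0798
finger_force: 0.0
```

Call:
{"method": "play_rows", "body": {
  "increments": [
    [0,0,0.015,0,0,0,0.08],
    [0,0,0,0,0,0,0.08],
    [0,0,0,0,0,0,0.055],
    [0,0,0,0,0,0,0.055],
    [0,0,0,0,0,0,0.055]
  ],
  "newtons": 60
}}

```text
t: 35.6
tcp_pos: [0.4528, -0.4086, 0.0315]
eef_rot: [[-0.942, 0.335, 0.003], [0.335, 0.942, -0.003], [-0.004, -0.002, -1.0]]
force: [1.4, 0.2, 4.3]
opening: 0.0609
finger_force: 67.6
```

Call:
{"method": "play_rows", "body": {
  "increments": [
    [0,0,0,0,0,0,0.055],
    [0,0,0,0,0,0,0.055]
  ]
}}

```text
t: 35.8
tcp_pos: [0.4528, -0.4086, 0.0315]
eef_rot: [[-0.942, 0.335, 0.003], [0.335, 0.942, -0.003], [-0.003, -0.002, -1.0]]
force: [0.3, 0.0, 6.1]
opening: 0.0611
finger_force: 67.8
```

Call:
{"method": "play_rows", "body": {
  "increments": [
    [0,0,-0.02,0,0,0,0.055],
    [0,0,-0.04,0,0,0,0.055],
    [0,0,-0.04,0,0,0,0.055],
    [0,0,-0.04,0,0,-8.6,0.055],
    [0,0,0,0,0,0,0.055]
  ]
}}

```text
refused, turn out of range in row 4
```

Run:
```python
from h import *
from plant import ctrl
f=grab('wrist','w14');s=ctrl.state();print(s['tcp_pos'],s['opening'])
held(f,s,'yellow',s['tcp_pos'][2]+.0285);prof(f,'yellow')
goto(s,ch(.0345,-.0935),177.4,.169)
```

```text
[ 0.45277092 -0.40863609  0.0314535 ] 0.06084217534003678
far edge x 49.2 slope 0.5 y edges -30.0 28.9
top row 190 slope -0.162 (flat -0.162) w@200 167.4
turn about tool z -17.0 then shift tool xy [-0.0795  0.4187] tool z -0.1375 | shift in tool axes now [ 0.0457  0.4235 -0.1384]
```

Call:
{"method": "play_rows", "body": {
  "increments": [
    [0,0,-0.02,0,0,0,0.055],
    [0,0,-0.04,0,0,0,0.055],
    [0,0,-0.04,0,0,-8.5,0.055],
    [0,0,-0.038,0,0,-8.5,0.055],
    [0,0,0,0,0,0,0.055]
  ]
}}

```text
t: 36.35
tcp_pos: [0.4544, -0.4108, 0.1746]
eef_rot: [[-0.999, 0.043, 0.008], [0.043, 0.999, -0.01], [-0.009, -0.01, -1.0]]
force: [0.9, -1.2, -0.4]
opening: 0.0609
finger_force: 67.1
```

Call:
{"method": "play_rows", "body": {
  "increments": [
    [-0.0088,0.0465,0,0,0,0,0.055],
    [-0.0088,0.0465,0,0,0,0,0.055],
    [-0.0088,0.0465,0,0,0,0,0.055],
    [-0.0088,0.0465,0,0,0,0,0.055],
    [-0.0088,0.0465,0,0,0,0,0.055]
  ]
}}

```text
t: 36.85
tcp_pos: [0.5049, -0.1748, 0.1658]
eef_rot: [[-0.999, 0.047, -0.002], [0.047, 0.999, 0.001], [0.003, 0.001, -1.0]]
force: [0.4, 1.0, -1.5]
opening: 0.0609
finger_force: 67.0
```

Call:
{"method": "play_rows", "body": {
  "increments": [
    [-0.0088,0.0465,0,0,0,0,0.055],
    [-0.0088,0.0465,0,0,0,0,0.055],
    [-0.0088,0.0465,0,0,0,0,0.055],
    [-0.0088,0.0465,0,0,0,0,0.055],
    [0,0,0,0,0,0,0.055]
  ]
}}

```text
t: 37.35
tcp_pos: [0.5488, 0.0129, 0.1659]
eef_rot: [[-0.999, 0.039, -0.002], [0.039, 0.999, 0.003], [0.002, 0.003, -1.0]]
force: [-0.4, -0.6, -2.1]
opening: 0.0609
finger_force: 67.1
```

Call:
{"method": "play_rows", "body": {
  "increments": [
    [0,0,0,0,0,0,0.055],
    [0,0,0,0,0,0,0.055]
  ]
}}

```text
t: 37.55
tcp_pos: [0.5486, 0.0065, 0.1663]
eef_rot: [[-0.999, 0.046, -0.002], [0.046, 0.999, -0.0], [0.002, -0.0, -1.0]]
force: [0.3, -0.7, -3.0]
opening: 0.0611
finger_force: 67.1
```

Run:
```python
from h import *
from plant import ctrl
f=grab('wrist','w15');s=ctrl.state();print(s['tcp_pos'],s['opening'])
held(f,s,'yellow',s['tcp_pos'][2]+.0265);prof(f,'yellow')
goto(s,ch(.0345,-.0935),177.4,.105)
```

```text
[0.54878086 0.00605379 0.16657225] 0.06076104355985435
far edge x 48.2 slope 0.5 y edges -29.9 29.9
top row 191 slope -0.1649 (flat -0.162) w@200 167.8
turn about tool z -0.1 then shift tool xy [-0.0024  0.0001] tool z 0.0616 | shift in tool axes now [-0.0025  0.0001  0.0616]
```

Call:
{"method": "play_rows", "body": {
  "increments": [
    [-0.003,0,0.02,0,0,0,0.055],
    [0,0,0.03,0,0,0,0.055],
    [0,0,0.012,0,0,0,0.055],
    [0,0,0,0,0,0,0.055],
    [0,0,0,0,0,0,0.055]
  ]
}}

```text
t: 38.1
tcp_pos: [0.5528, 0.0062, 0.1058]
eef_rot: [[-0.999, 0.046, 0.0], [0.046, 0.999, -0.0], [-0.0, -0.0, -1.0]]
force: [0.6, -0.9, -2.0]
opening: 0.061
finger_force: 67.0
```

Run:
```python
from h import *
from plant import ctrl
f=grab('wrist','w16');s=ctrl.state();print(s['tcp_pos'],s['opening'])
held(f,s,'yellow',s['tcp_pos'][2]+.0265);prof(f,'yellow')
goto(s,ch(.0345,-.0935),177.4,.0675)
```

```text
[0.55346697 0.0063349  0.10658835] 0.0608063629191619
far edge x 49.0 slope 0.8 y edges -30.3 29.1
top row 190 slope -0.1589 (flat -0.162) w@200 167.0
turn about tool z -0.0 then shift tool xy [ 0.0022 -0.0004] tool z 0.0391 | shift in tool axes now [ 0.0023 -0.0004  0.0391]
```

Call:
{"method": "play_rows", "body": {
  "increments": [
    [0.001,0,0.01,0,0,0,0.055],
    [0,0,0.01,0,0,0,0.055],
    [0,0,0.006,0,0,0,0.055],
    [0,0,0,0,0,0,0.055]
  ]
}}

```text
t: 38.55
tcp_pos: [0.5505, 0.0073, 0.078]
eef_rot: [[-0.999, 0.045, -0.002], [0.045, 0.999, 0.0], [0.002, 0.0, -1.0]]
force: [-0.8, -0.4, -1.6]
opening: 0.0608
finger_force: 67.1
```

Call:
{"method": "play_rows", "body": {
  "increments": [
    [0,0,0,0,0,0,0.055],
    [0,0,0,0,0,0,0.055]
  ]
}}

```text
t: 38.75
tcp_pos: [0.5517, 0.0071, 0.0796]
eef_rot: [[-0.999, 0.045, 0.0], [0.045, 0.999, -0.0], [-0.0, -0.0, -1.0]]
force: [-0.0, 0.7, -2.0]
opening: 0.0606
finger_force: 67.1
```

Call:
{"method": "play_rows", "body": {
  "increments": [
    [0,0,0.004,0,0,0,0.055],
    [0,0,0.004,0,0,0,0.055],
    [0,0,0.003,0,0,0,0.055],
    [0,0,0.002,0,0,0,0.055],
    [0,0,0,0,0,0,0.055]
  ]
}}

```text
t: 39.25
tcp_pos: [0.5515, 0.0071, 0.0674]
eef_rot: [[-0.999, 0.045, -0.0], [0.045, 0.999, -0.0], [0.0, -0.0, -1.0]]
force: [-3.9, 0.6, 5.8]
opening: 0.0606
finger_force: 67.9
```

Call:
{"method": "play_rows", "body": {
  "increments": [
    [0,0,0.002,0,0,0,0.055],
    [0,0,0,0,0,0,0.055]
  ]
}}

```text
t: 39.45
tcp_pos: [0.5515, 0.0071, 0.0674]
eef_rot: [[-0.999, 0.045, -0.001], [0.045, 0.999, -0.0], [0.001, -0.0, -1.0]]
force: [-9.1, 1.1, 17.8]
opening: 0.0608
finger_force: 69.3
```

Call:
{"method": "play_rows", "body": {
  "increments": [
    [0,0,-0.002,0,0,0,0.067],
    [0,0,0,0,0,0,0.067],
    [0,0,-0.02,0,0,0,0.067],
    [0,0,-0.03,0,0,0,0.067],
    [0,0,-0.05,0,0,0,0.067]
  ]
}}

```text
t: 39.95
tcp_pos: [0.5484, 0.0074, 0.1634]
eef_rot: [[-0.999, 0.045, -0.009], [0.045, 0.999, 0.001], [0.009, 0.001, -1.0]]
force: [0.4, -0.3, -0.3]
opening: 0.0668
finger_force: 0.0
```

Call:
{"method": "play_rows", "body": {
  "increments": [
    [0,0,-0.05,0,0,0,0.06],
    [0.02,0.045,-0.03,0,0,0,0.06],
    [0.02,0.045,-0.03,0,0,0,0.06],
    [0,0,0,0,0,0,0.06],
    [0,0,0,0,0,0,0.06]
  ]
}}

```text
t: 40.45
tcp_pos: [0.5206, 0.0873, 0.269]
eef_rot: [[-0.999, 0.043, 0.002], [0.043, 0.999, -0.001], [-0.002, -0.0, -1.0]]
force: [0.7, -0.2, -0.0]
opening: 0.0602
finger_force: 0.0
```

Run:
```python
from h import *
from plant import ctrl
f=grab('wrist','w17');s=ctrl.state();print(s['tcp_pos'],s['eef_rot'].round(3)[:,0])
print(lids(f,.094,500),[(ch(.0345,y)*1000).round(1) for y in(.094,0,-.094)])
```

```text
[0.52014557 0.08647002 0.26771227] [-0.999  0.044  0.001]
{'yellow': (549.3, 8.2, 92.0, 62.0, -2.6, 15), 'green': (559.7, 193.5, 91.4, 59.6, -3.2, 16), 'orange': (554.7, 99.6, 91.0, 61.0, -2.4, 12)} [array([559.7, 193.3]), array([555.5,  99.4]), array([551.2,   5.5])]
```

View pics/w17.png

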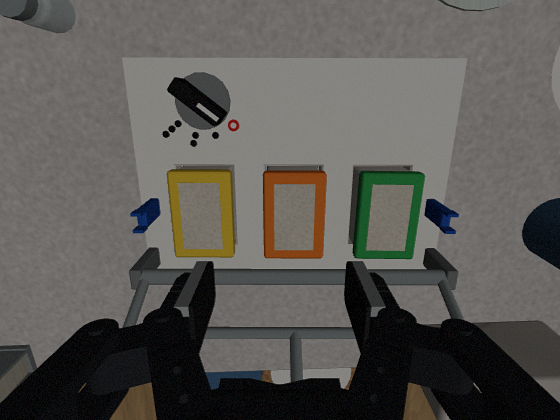

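Call:
{"method": "play_rows", "body": {
  "increments": [
    [0,0,-0.025,0,0,0,0.05],
    [-0.0385,0.0035,0,0,0,0,0.05],
    [-0.0385,0.0035,0,0,0,0,0.05],
    [-0.0385,0.0035,0,0,0,0,0.05],
    [-0.0385,0.0035,0,0,0,0,0.05]
  ]
}}

```text
t: 41.0
tcp_pos: [0.676, 0.0918, 0.2906]
eef_rot: [[-0.999, 0.047, -0.004], [0.047, 0.999, -0.0], [0.004, -0.001, -1.0]]
force: [-1.2, 0.6, -0.3]
opening: 0.0503
finger_force: 0.0
```

Call:
{"method": "play_rows", "body": {
  "increments": [
    [0,0,0,0,0,0,0.05],
    [0,0,0,0,0,0,0.05],
    [0,0,0,0,0,0,0.05]
  ]
}}

```text
t: 41.3
tcp_pos: [0.6739, 0.0928, 0.2922]
eef_rot: [[-0.999, 0.046, -0.003], [0.046, 0.999, -0.0], [0.003, -0.0, -1.0]]
force: [0.2, 0.2, 0.4]
opening: 0.0498
finger_force: 0.0
```

Run:
```python
from h import *
from plant import ctrl
f=grab('wrist','w18');s=ctrl.state();print(s['tcp_pos'])
hsv=cv2.cvtColor(f['img'],cv2.COLOR_RGB2HSV);m=cv2.inRange(hsv,(105,150,30),(130,255,255));n,l,st,c=cv2.connectedComponentsWithStats(m)
for k in range(1,n):
    if st[k,4]>150: print(st[k],c[k].round(0),onplane(f,c[k],.238).round(4))
print(ch(.153,0)); goto(s,ch(.1525,0),177.4,.214)
d=grab('side','d18');e=grab('scene','s18')
```

```text
[0.6739237  0.09303388 0.29314489]
[103  40  36  29 636] [123.  55.] [0.5685 0.0132 0.238 ]
[424  40  35  28 598] [439.  54.] [0.5761 0.1821 0.238 ]
[ 261  211   42   37 1482] [282. 229.] [0.6728 0.0937 0.238 ]
[0.6738425  0.09405946]
turn about tool z -0.0 then shift tool xy [0.0006 0.001 ] tool z 0.0791 | shift in tool axes now [0.0005 0.001  0.0791]
```

Barrel lies where expected (0.673, 0.094). Descend and grip.

Call:
{"method": "play_rows", "body": {
  "increments": [
    [0.001,0.001,0.03,0,0,0,0.05],
    [0,0,0.03,0,0,0,0.05],
    [0,0,0.018,0,0,0,0.05],
    [0,0,0,0,0,0,0.05],
    [0,0,0,0,0,0,0.02]
  ],
  "newtons": 30
}}

```text
t: 41.95
tcp_pos: [0.6737, 0.0948, 0.2165]
eef_rot: [[-0.999, 0.045, 0.001], [0.045, 0.999, 0.0], [-0.001, 0.0, -1.0]]
force: [-0.5, 0.0, -0.1]
opening: 0.0367
finger_force: 0.0
```

Call:
{"method": "play_rows", "body": {
  "increments": [
    [0,0,0,0,0,0,0.02],
    [0,0,0,0,0,0,0.02],
    [0,0,0,0,0,0,0.02]
  ]
}}

```text
t: 42.25
tcp_pos: [0.6747, 0.0942, 0.218]
eef_rot: [[-0.999, 0.045, 0.003], [0.045, 0.999, -0.001], [-0.003, -0.001, -1.0]]
force: [-2.7, -2.5, 6.1]
opening: 0.0253
finger_force: 33.2
```

Run:
```python
import numpy as np
p=None
for k in range(0,26):
    th=1.98*(1-k/25); q=140*np.array([np.cos(th),-np.sin(th)])
    if p is not None: print('[%.4f, 0, %.4f]'%tuple((q-p)/1000),round(th,2))
    p=q
```

```text
[0.0103, 0, -0.0040] 1.9
[0.0106, 0, -0.0032] 1.82
[0.0108, 0, -0.0023] 1.74
[0.0110, 0, -0.0015] 1.66
[0.0111, 0, -0.0006] 1.58
[0.0111, 0, 0.0003] 1.5
[0.0110, 0, 0.0012] 1.43
[0.0109, 0, 0.0020] 1.35
[0.0107, 0, 0.0029] 1.27
[0.0104, 0, 0.0037] 1.19
[0.0101, 0, 0.0045] 1.11
[0.0097, 0, 0.0053] 1.03
[0.0093, 0, 0.0061] 0.95
[0.0088, 0, 0.0068] 0.87
[0.0082, 0, 0.0075] 0.79
[0.0076, 0, 0.0081] 0.71
[0.0069, 0, 0.0087] 0.63
[0.0062, 0, 0.0092] 0.55
[0.0055, 0, 0.0096] 0.48
[0.0047, 0, 0.0100] 0.4
[0.0039, 0, 0.0104] 0.32
[0.0030, 0, 0.0107] 0.24
[0.0022, 0, 0.0109] 0.16
[0.0013, 0, 0.0110] 0.08
[0.0004, 0, 0.0111] 0.0
```

Call:
{"method": "play_rows", "body": {
  "increments": [
    [0.0103,0,-0.004,0,0,0,0.02],
    [0.0106,0,-0.0032,0,0,0,0.02],
    [0.0108,0,-0.0023,0,0,0,0.02],
    [0.011,0,-0.0015,0,0,0,0.02],
    [0.0111,0,-0.0006,0,0,0,0.02]
  ]
}}

```text
t: 42.75
tcp_pos: [0.6204, 0.0967, 0.2291]
eef_rot: [[-0.999, 0.045, 0.004], [0.045, 0.999, -0.001], [-0.004, -0.001, -1.0]]
force: [4.0, -2.7, 5.7]
opening: 0.0255
finger_force: 33.8
```

Call:
{"method": "play_rows", "body": {
  "increments": [
    [0.0111,0,0.0003,0,0,0,0.02],
    [0.011,0,0.0012,0,0,0,0.02],
    [0.0109,0,0.002,0,0,0,0.02],
    [0.0107,0,0.0029,0,0,0,0.02],
    [0.0104,0,0.0037,0,0,0,0.02]
  ]
}}

```text
t: 43.25
tcp_pos: [0.5653, 0.0991, 0.2186]
eef_rot: [[-0.999, 0.045, 0.002], [0.045, 0.999, -0.001], [-0.002, -0.001, -1.0]]
force: [0.5, -4.4, 6.0]
opening: 0.0257
finger_force: 36.0
```

Call:
{"method": "play_rows", "body": {
  "increments": [
    [0.0101,0,0.0045,0,0,0,0.02],
    [0.0097,0,0.0053,0,0,0,0.02],
    [0.0093,0,0.0061,0,0,0,0.02],
    [0.0088,0,0.0068,0,0,0,0.02],
    [0.0082,0,0.0075,0,0,0,0.02]
  ]
}}

```text
t: 43.75
tcp_pos: [0.5177, 0.1013, 0.187]
eef_rot: [[-0.999, 0.045, -0.003], [0.045, 0.999, -0.001], [0.003, -0.001, -1.0]]
force: [-1.0, -4.4, 5.4]
opening: 0.0254
finger_force: 39.9
```

Call:
{"method": "play_rows", "body": {
  "increments": [
    [0.0076,0,0.0081,0,0,0,0.02],
    [0.0069,0,0.0087,0,0,0,0.02],
    [0.0062,0,0.0092,0,0,0,0.02],
    [0.0055,0,0.0096,0,0,0,0.02],
    [0.0047,0,0.01,0,0,0,0.02]
  ]
}}

```text
t: 44.25
tcp_pos: [0.4862, 0.1027, 0.1402]
eef_rot: [[-0.999, 0.045, -0.005], [0.045, 0.999, -0.001], [0.004, -0.001, -1.0]]
force: [-2.1, -4.6, 3.6]
opening: 0.0253
finger_force: 44.2
```

Call:
{"method": "play_rows", "body": {
  "increments": [
    [0.0039,0,0.0104,0,0,0,0.02],
    [0.003,0,0.0107,0,0,0,0.02],
    [0.0022,0,0.0109,0,0,0,0.02],
    [0.0013,0,0.011,0,0,0,0.02],
    [0.0004,0,0.009,0,0,0,0.02]
  ]
}}

```text
t: 44.75
tcp_pos: [0.4751, 0.1032, 0.0875]
eef_rot: [[-0.999, 0.045, -0.006], [0.045, 0.999, -0.001], [0.006, -0.001, -1.0]]
force: [-3.1, -5.0, 2.4]
opening: 0.0258
finger_force: 47.0
```

Call:
{"method": "play_rows", "body": {
  "increments": [
    [0,0,0.002,0,0,0,0.02],
    [0,0,0,0,0,0,0.02],
    [0,0,0,0,0,0,0.02]
  ]
}}

```text
t: 45.05
tcp_pos: [0.475, 0.1032, 0.0858]
eef_rot: [[-0.999, 0.045, -0.007], [0.045, 0.999, -0.001], [0.007, -0.001, -1.0]]
force: [-3.8, -5.6, 1.5]
opening: 0.0256
finger_force: 46.9
```

Call:
{"method": "play_rows", "body": {
  "increments": [
    [0,0,0.002,0,0,0,0.02],
    [0,0,0.002,0,0,0,0.02],
    [0,0,0.002,0,0,0,0.02],
    [0,0,0,0,0,0,0.02]
  ]
}}

```text
t: 45.45
tcp_pos: [0.4752, 0.1032, 0.0799]
eef_rot: [[-0.999, 0.045, -0.006], [0.045, 0.999, -0.001], [0.006, -0.001, -1.0]]
force: [-3.7, -4.5, 1.7]
opening: 0.0255
finger_force: 47.2
```

Call:
{"method": "play_rows", "body": {
  "increments": [
    [0,0,0,0,0,0,0.05],
    [0,0,0,0,0,0,0.05],
    [0,0,-0.03,0,0,0,0.05],
    [0,0,-0.04,0,0,0,0.05],
    [0,0,-0.02,0,0,0,0.05]
  ]
}}

```text
t: 45.95
tcp_pos: [0.4799, 0.1043, 0.1743]
eef_rot: [[-0.999, 0.045, 0.004], [0.045, 0.999, 0.001], [-0.004, 0.002, -1.0]]
force: [0.7, 0.3, 0.9]
opening: 0.0507
finger_force: 0.0
```

Call:
{"method": "play_rows", "body": {
  "increments": [
    [0,0,0,0,0,0,0.05],
    [0,0,0,0,0,0,0.05]
  ]
}}

```text
t: 46.15
tcp_pos: [0.4782, 0.1039, 0.1711]
eef_rot: [[-0.999, 0.045, 0.0], [0.045, 0.999, 0.001], [-0.0, 0.001, -1.0]]
force: [-0.8, 0.3, -1.5]
opening: 0.05
finger_force: 0.0
```

Run:
```python
from h import *
from plant import ctrl
s=ctrl.state();print(s['tcp_pos'])
fs={'w':grab('wrist','w19'),'d':grab('side','d19'),'s':grab('scene','s19')}
def blobs(f):
    hsv=cv2.cvtColor(f['img'],cv2.COLOR_RGB2HSV);m=cv2.inRange(hsv,(108,150,30),(130,255,255));n,l,st,c=cv2.connectedComponentsWithStats(m)
    return [(c[k].round(1).tolist(),st[k].tolist()) for k in range(1,n) if st[k,4]>15]
for k,f in fs.items():
    print(k,'expect barrel',proj(f,[*ch(-.045,0),.106]).round(1))
    for b in blobs(f):print('  ',b)
for n in('scene0','side0'): print(n,proj(load(n),[*ch(-.045,0),.106]).round(1),[b for b in blobs(load(n)) ])
```

```text
[0.47819336 0.10392761 0.17106327]
w expect barrel [278.6 221.6]
   ([277.7, 222.3], [258, 205, 41, 36, 1403])
   ([88.9, 302.8], [60, 281, 50, 40, 1033])
   ([469.4, 303.2], [448, 281, 49, 40, 784])
   ([73.7, 337.7], [64, 332, 20, 9, 70])
   ([483.4, 338.2], [474, 335, 18, 6, 60])
d expect barrel [274.9 228.9]
   ([274.7, 228.7], [269, 224, 12, 11, 78])
   ([209.5, 254.6], [206, 250, 7, 11, 47])
s expect barrel [302.1 199.8]
   ([45.0, 32.0], [14, 3, 61, 59, 2744])
   ([96.5, 75.4], [93, 66, 7, 20, 34])
   ([63.9, 102.0], [26, 71, 76, 63, 3658])
   ([102.2, 96.2], [99, 87, 7, 21, 26])
   ([301.9, 199.2], [299, 197, 7, 6, 29])
   ([351.7, 218.8], [351, 215, 3, 8, 17])
scene0 [302.1 199.8] [([39.2, 30.1], [14, 3, 54, 59, 2051]), ([98.4, 82.2], [93, 66, 11, 34, 45]), ([51.9, 101.3], [26, 72, 53, 62, 2248]), ([75.6, 115.2], [73, 111, 7, 10, 44]), ([91.6, 123.2], [82, 115, 20, 16, 240]), ([302.0, 199.1], [299, 197, 7, 6, 27]), ([351.6, 218.8], [351, 215, 3, 8, 16]), ([331.7, 222.6], [326, 221, 13, 4, 33]), ([304.4, 224.7], [297, 223, 15, 4, 34]), ([275.6, 226.8], [269, 225, 15, 4, 36]), ([334.7, 231.8], [329, 230, 13, 4, 36]), ([306.2, 234.0], [300, 233, 14, 3, 40]), ([277.2, 236.4], [270, 235, 16, 4, 45])]
side0 [274.9 228.9] [([290.8, 185.2], [288, 179, 6, 12, 46]), ([274.1, 228.5], [265, 224, 16, 11, 86]), ([209.5, 254.6], [206, 250, 7, 11, 48])]
```

Call:
{"method": "play_rows", "body": {
  "increments": [
    [0,0,0,0,0,-8.58,0.05],
    [0,0,0,0,0,-8.58,0.05],
    [0,0,0,0,0,-8.58,0.05],
    [0,0,0,0,0,-8.58,0.05],
    [0,0,0,0,0,-8.58,0.05]
  ]
}}

```text
t: 46.8
tcp_pos: [0.4772, 0.1035, 0.1694]
eef_rot: [[-0.759, -0.652, -0.003], [-0.652, 0.759, 0.0], [0.003, 0.002, -1.0]]
force: [0.5, 0.7, -0.4]
opening: 0.05
finger_force: 0.0
```

Call:
{"method": "play_rows", "body": {
  "increments": [
    [0,0,0,0,0,-8.58,0.05],
    [0.0446,-0.016,0,0,0,0,0.05],
    [0.0445,-0.016,0,0,0,0,0.05],
    [0,0,0,0,0,0,0.05],
    [0,0,0,0,0,0,0.05]
  ]
}}

```text
t: 47.3
tcp_pos: [0.443, 0.0148, 0.1699]
eef_rot: [[-0.66, -0.752, -0.002], [-0.752, 0.66, 0.001], [0.001, 0.002, -1.0]]
force: [0.6, -0.5, 0.3]
opening: 0.0503
finger_force: 0.0
```

Run:
```python
from h import *
from plant import ctrl
s=ctrl.state();print(s['tcp_pos'],s['q'].round(1));goto(s,(.4441,.0153),229.2,.073)
```

```text
[0.44297869 0.01482241 0.16994731] [  -9.3   -0.8  109.8    0.    71.1 -148.1]
turn about tool z -0.5 then shift tool xy [-0.0011 -0.0005] tool z 0.0969 | shift in tool axes now [-0.0012 -0.0008  0.0969]
```

Call:
{"method": "play_rows", "body": {
  "increments": [
    [-0.001,-0.001,0.03,0,0,0,0.05],
    [0,0,0.03,0,0,0,0.05],
    [0,0,0.03,0,0,0,0.05],
    [0,0,0.006,0,0,0,0.05],
    [0,0,0,0,0,0,0.05]
  ]
}}

```text
t: 47.8
tcp_pos: [0.4442, 0.0165, 0.0738]
eef_rot: [[-0.656, -0.755, -0.004], [-0.755, 0.656, 0.001], [0.002, 0.003, -1.0]]
force: [0.0, 0.7, -0.1]
opening: 0.05
finger_force: 0.0
```

Call:
{"method": "play_rows", "body": {
  "increments": [
    [0,0,0,0,0,0,0.01],
    [0,0,0,0,0,0,0.01],
    [0,0,0,0,0,0,0.01],
    [0,0,0,0,0,0,0.01],
    [0,0,0,0,0,0,0.01]
  ]
}}

```text
t: 48.3
tcp_pos: [0.4453, 0.0169, 0.0768]
eef_rot: [[-0.658, -0.753, 0.0], [-0.753, 0.658, 0.003], [-0.002, 0.002, -1.0]]
force: [-4.2, 5.6, 6.3]
opening: 0.014
finger_force: 30.3
```

Call:
{"method": "play_rows", "body": {
  "increments": [
    [0,0,0,0,0,7,0.01],
    [0,0,0,0,0,7,0.01],
    [0,0,0,0,0,7,0.01],
    [0,0,0,0,0,7,0.01],
    [0,0,0,0,0,7,0.01]
  ]
}}

```text
t: 48.8
tcp_pos: [0.4463, 0.0153, 0.0768]
eef_rot: [[-0.972, -0.236, 0.002], [-0.236, 0.972, -0.001], [-0.002, -0.001, -1.0]]
force: [-1.0, -1.2, 2.4]
opening: 0.0143
finger_force: 29.9
```

Call:
{"method": "play_rows", "body": {
  "increments": [
    [0,0,0,0,0,7,0.01],
    [0,0,0,0,0,7,0.01],
    [0,0,0,0,0,7,0.01],
    [0,0,0,0,0,7,0.01],
    [0,0,0,0,0,6,0.01]
  ]
}}

```text
t: 49.3
tcp_pos: [0.4461, 0.0135, 0.0768]
eef_rot: [[-0.938, 0.347, 0.002], [0.347, 0.938, -0.004], [-0.003, -0.003, -1.0]]
force: [-1.8, -6.4, 3.4]
opening: 0.0143
finger_force: 30.0
```

Call:
{"method": "play_rows", "body": {
  "increments": [
    [0,0,0,0,0,0,0.01],
    [0,0,0,0,0,0,0.01],
    [0,0,0,0,0,0,0.01]
  ]
}}

```text
t: 49.6
tcp_pos: [0.4462, 0.0135, 0.0768]
eef_rot: [[-0.939, 0.343, 0.002], [0.343, 0.939, -0.004], [-0.003, -0.003, -1.0]]
force: [-3.0, -5.7, 3.3]
opening: 0.0143
finger_force: 30.0
```

Call:
{"method": "play_rows", "body": {
  "increments": [
    [0,0,0,0,0,0,0.05],
    [0,0,0,0,0,0,0.05],
    [0,0,-0.03,0,0,0,0.05],
    [0,0,-0.05,0,0,0,0.05],
    [0,0,-0.05,0,0,0,0.05]
  ]
}}

```text
t: 50.1
tcp_pos: [0.4445, 0.0159, 0.2062]
eef_rot: [[-0.939, 0.343, -0.002], [0.343, 0.939, 0.001], [0.002, 0.0, -1.0]]
force: [1.4, -0.2, -0.2]
opening: 0.05
finger_force: 0.0
```

Call:
{"method": "play_rows", "body": {
  "increments": [
    [0,0,-0.05,0,0,0,0.05],
    [0,0,-0.03,0,0,0,0.05],
    [0,0,0,0,0,0,0.05],
    [0,0,0,0,0,0,0.05]
  ]
}}

```text
t: 50.5
tcp_pos: [0.4457, 0.0156, 0.286]
eef_rot: [[-0.939, 0.343, 0.002], [0.343, 0.939, -0.0], [-0.002, 0.001, -1.0]]
force: [-0.4, -0.1, 0.2]
opening: 0.05
finger_force: 0.0
```

Run:
```python
from h import *
from plant import ctrl
s=ctrl.state();print(s['t'],s['tcp_pos'])
f=grab('wrist','w20');i=f['img'];D=np.array([.4440,.0145])
u=proj(f,[*D,.096]);print('dial px',u)
m=(i.max(2)<45).astype(np.uint8);msk=np.zeros_like(m);cv2.circle(msk,tuple(int(v) for v in u),45,1,-1);m&=msk
n,l,st,c=cv2.connectedComponentsWithStats(m);k=1+st[1:,4].argmax()
P=np.array([onplane(f,p,.096)[:2] for p in np.argwhere(l==k)[:,::-1]])
r=cv2.minAreaRect((P*1000).astype(np.float32));b=cv2.boxPoints(r);e=b[1]-b[0];g=b[2]-b[1];e=e if np.hypot(*e)>np.hypot(*g) else g
print('bar',r,'angle',np.degrees(np.arctan2(e[1],e[0])),'want -19.8 mod 180')
cen=P.mean(0); w=(i.min(2)>95).astype(np.uint8);h=cv2.convexHull(np.argwhere(l==k)[:,::-1].astype(np.int32));q=np.zeros_like(w);cv2.fillConvexPoly(q,h,1);q=cv2.erode(q,np.ones((3,3)))&w
W=np.array([onplane(f,p,.096)[:2] for p in np.argwhere(q)[:,::-1]]);d=W.mean(0)-np.array(r[0])/1000;print('white dir',len(W),np.degrees(np.arctan2(d[1],d[0])))
print(lids(f,.094,300))
for nme in('scene','side'):
    g=grab(nme,nme+'20');hsv=cv2.cvtColor(g['img'],cv2.COLOR_RGB2HSV);p=proj(g,[*ch(-.045,0),.106]);mm=cv2.inRange(hsv,(108,150,30),(130,255,255));x,y=p.astype(int)
    Q=np.argwhere(mm[y-15:y+15,x-15:x+15]);print(nme,p.round(1),(Q.mean(0)[::-1]+[x-15,y-15]).round(1) if len(Q) else None)
```

```text
50.5 [0.445698   0.01564253 0.28598736]
dial px [278.19034767 178.02665206]
bar ((440.3180847167969, 14.44980239868164), (14.294986724853516, 55.39103317260742), 70.20757293701172) angle -19.792429 want -19.8 mod 180
white dir 84 -17.91878145274503
{'yellow': (527.3, 8.1, 60.6, 51.6, 87.8, 18), 'green': (536.6, 194.7, 59.7, 48.9, 87.1, 18), 'orange': (531.0, 83.9, 50.6, 27.5, -2.5, 15)}
scene [302.1 199.8] [302.  199.1]
side [274.9 228.9] [274.8 228.6]
```

```bash
python3 -c "
from plant import ctrl
print(ctrl.job_done())"
```

```text
the job is handed in; nothing more can be done
None
```

The job is handed in: all three tubs are down in their recesses, the bar reads closed in its catches, and the dial reads on the two-dot mark. I placed the orange tub twice because it tilted in the grip the first time. The hand-in call returned no verdict.

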